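# Press the lids home on the paint sample tins

## Task

Close the paint sample tins in the tray: first lift the spatula mug off the lid press and stand it upright on the bare bench beside the press. Then, tin by tin, stand each tin on the circle of the press, pull the sprung lever right down so that the press drives its lid fully home (do not push lids in with the hand), ease the lever slowly all the way back up by hand without ever letting it fly back, and return the tin upright to the tray. Leave everything else where it is.

Things in the scene. Friction and masses are not known exactly. Their poses are not given: they have to be found in the camera images.
- press_spot (a point): centre of the 68 mm marked circle on the top of the grey lid press's bed, 14 mm above the bench, under the pad when the lever is down. Axes: -x is the press's front (to the robot), z up. The press is fixed. Its bed reaches 80 mm ahead of this point, 150 mm behind it and 80 mm to either side; the hinge posts stand 65 to 75 mm to either side, 90 to 130 mm behind it, 126 mm high
- press_hinge (a point): centre of the lever's hinge, 110 mm behind press_spot (+x of the press), 110 mm above the bench; the hinge axis is the press's y axis. The lever is a yoke: two bars 57 mm to either side of the middle carry the grip bar 210 mm from the hinge, and between them, 110 mm from the hinge, a 30 mm wide cross piece with a domed pad 44 mm across
- lever (a joint): lever angle, rad: 0 = rest, upright and leaning 0.13 back (away from the robot); grows as it is pulled forward and down; 1.70 = level, to the front, lid under it home; stop 1.74. The pad meets a raised lid 0.1 before level. Spring to 0: 1.5 N at the grip bar at rest, 5 to 8 N near level; pressing a lid takes 15 to 20 N there. It must not fly back (over 3 rad/s); within 0.1 of rest it may be let go
- lever_bar (a point): middle of the lever's round grip bar, 20 mm thick, free length 106 mm, along the press's y axis, 210 mm from press_hinge; about 320 mm above the bench at rest and 110 mm when level. It can be pinched from above across its thickness through the whole stroke and turns between the fingers
- mug_foot (a point): centre of the underside of the crusted dark steel mug full of spatulas that stands on the press at the start: 116 mm across at the rim, 84 mm at the foot, mug 126 mm high, spatulas up to 178 mm, 0.4 kg. Its handle points along -y of this frame; z is up when it stands upright
- mug_handle (a point): grip point in the mug's side handle, 73 mm from the mug's axis and 85 mm above its underside; the handle is an upright flat strap loop in the mug's own y-z plane, 9 mm thick (x of this frame), its top 108 mm above the underside, its outer edge 84 mm from the axis. Pinch it from above along the frame's x
- tray: shallow aluminium tray fixed on the bench, 180 mm square, rim 16 mm high, walls and floor 5 mm thick; origin at the centre of its underside. The tins start in it, and it has room for four, two by two, 90 mm apart
- tin_0_mid (a point): paint sample tin 0, half-way up its body (34 mm above its underside): a plain round tin 58 mm across with pale label, body 68 mm high, 0.22 kg; z up when upright. Two or three tins are present (None = absent)
- tin_1_mid (a point): paint sample tin 1, half-way up its body (34 mm above its underside): a plain round tin 58 mm across with pale label, body 68 mm high, 0.22 kg; z up when upright. Two or three tins are present (None = absent)
- tin_2_mid (a point): paint sample tin 2, half-way up its body (34 mm above its underside): a plain round tin 58 mm across with pale label, body 68 mm high, 0.22 kg; z up when upright. Two or three tins are present (None = absent)
- lid_0 (a joint): how far the 48 mm press-in lid of tin 0 stands proud, in m: 0 = fully home (its top then 70 mm above the tin's underside); starts at 0.006 to 0.009. It takes 22 N to move it
- lid_1 (a joint): how far the 48 mm press-in lid of tin 1 stands proud, in m: 0 = fully home (its top then 70 mm above the tin's underside); starts at 0.006 to 0.009. It takes 22 N to move it
- lid_2 (a joint): how far the 48 mm press-in lid of tin 2 stands proud, in m: 0 = fully home (its top then 70 mm above the tin's underside); starts at 0.006 to 0.009. It takes 22 N to move it
- blue_carton: blue carton that hangs from the shelf over the back of the bench, an obstacle for the hand and wrist: its underside is 0.28 m above the bench, it leans, and lies within [-94, -96, -1] to [58, 144, 250] mm of this origin (x, y, z, world axes)
- tape_roll: roll of masking tape, 98 mm across and 24 mm high, lying on the bench, not to be moved; origin at the centre of its underside
- dropper_bottle: small brown dropper bottle, 37 mm across and 117 mm high, standing on the bench, not to be moved; origin at the centre of its underside

How it is judged (in metres and radians):
On the way, in this order (a step that is already met when the one before it is completed fails the run):
1. the spatula mug stands upright on the bare bench, off the press (height (world z) of mug_foot between -0.004 and 0.004 m and angle between mug_foot's own z axis and vertical below 0.1 rad and horizontal distance between mug_foot and press_spot above 0.12 m and linear speed of mug below 0.02 m/s), for 0.2 s.
2. the lever is down and the first lid is home (value of joint lever above 1.5 rad and value of joint any of lid_0, lid_1, lid_2 below 0.002 m), for 0.1 s.
3. every tin's lid is fully home (value of joint each of lid_0, lid_1, lid_2 below 0.002 m), for 0.1 s.
At the end, for the whole second after the job is handed in: every tin present stands upright and at rest in the tray (its centre at least 15 mm inside the tray's outer edges), its lid less than 2 mm proud; the lever is back within 0.12 rad of rest; the mug stands upright on the bare bench, its axis more than 120 mm from the circle of the press (all of step 1 and all of step 3 and x of tin_0_mid in the frame of tray between -0.075 and 0.075 m and y of tin_0_mid in the frame of tray between -0.075 and 0.075 m and z of tin_0_mid in the frame of tray between 0.03 and 0.045 m and angle between each of tin_0_mid, tin_1_mid, tin_2_mid's own z axis and vertical below 0.1 rad and linear speed of each of tin_0, tin_1, tin_2 below 0.02 m/s and x of tin_1_mid in the frame of tray between -0.075 and 0.075 m and y of tin_1_mid in the frame of tray between -0.075 and 0.075 m and z of tin_1_mid in the frame of tray between 0.03 and 0.045 m and x of tin_2_mid in the frame of tray between -0.075 and 0.075 m and y of tin_2_mid in the frame of tray between -0.075 and 0.075 m and z of tin_2_mid in the frame of tray between 0.03 and 0.045 m and value of joint lever below 0.12 rad); the robot touches nothing.
It fails at once if the lever flies back faster than 3 rad/s (velocity of joint lever below -3 rad/s).
It fails at once if a lid is pushed with the hand (more than 12 N) (contact force between any of the fingers, the arm and lid_0 above 12 N or contact force between any of the fingers, the arm and lid_1 above 12 N or contact force between any of the fingers, the arm and lid_2 above 12 N).
It fails at once if the mug is tipped more than 40 degrees (angle between mug_foot's own z axis and vertical above 0.7 rad).
It fails at once if the dropper bottle is moved more than 30 mm (distance of dropper_bottle from where it was at the start of the episode above 0.03 m).
Of tin_0, tin_1, tin_2 only 2 to 3 are there at a start; the rules pass over those that are not, and their reading is None.
At some moment in a run one of tin_0, tin_1, tin_2 may be knocked a few centimetres aside while the robot is not near it.
It also fails if it takes over 210 s, if anything falls off the work surface, if the arm or the gripper's body presses on something with over 40 N, if the wrist force passes 120 N, or if a joint passes its speed limit or range.

## Robot

A 6-joint arm with a two-finger parallel gripper is mounted at the origin on a cart in front of the work surface, level with it; the furniture and walls round the work are solid. World frame = base frame: x ahead of the robot, y to its left, z up, the work surface at z = 0. Lengths are in m, angles in degrees, forces in N, time in s.
With the tool pointing down it reaches from about 0.35 to 0.875 m from the base axis. Payload 4.2 kg.
Tool frame: the origin (TCP) lies midway between the tips of the shut fingers; the grasp point (between the pads) lies 19 mm behind it (hold_point_z is the z of the grasp point in the tool frame, in m); z points along the fingers, y is the direction in which the jaws open and shut (so a half turn about z gives the same grasp; the last joint's range is limited). The gripper opens to 87 mm and grips with 3 to 60 N. Pads are 19 mm wide; open, the fingers measure 117 mm over their backs; the gripper's body (75 mm by 190 mm) begins 51 mm behind the grasp point.
Start: joints at [88.614, 22.042, 0.453, 0, -68.411, -14.817], TCP at [0.174, 0.6, 0.223] pointing down, gripper open.
Joint ranges: [-179.83, 179.83], [-69.29, 118.12], [-61.27, 80.66], [-181.25, 117.63], [-171.15, -9.14], [-177.46, 177.46]. Speed limits (degrees/s): [159.86, 159.86, 180, 180, 180, 180].

## Interface

Orientations are given as a 3x3 rotation matrix whose columns are the frame's x, y, z axes.
In Python, from station import * gives the robot as it stands. The module is installed in compiled form; this text tells all that it offers.
- The arm moves only by the tool jog_arm, never from a script. Its argument "moves" is a list of rows, each a list of 7 numbers: the closure, from -1 (fully open) to 1 (shut), then the shift along the tool's x, y, z in m, then the turn, a rotation vector about the tool's x, y, z in rad. In form: [[gripper, x, y, z, wx, wy, wz], ...]. A call has exactly 10 rows; each row is the pose to reach, as a shift and turn from the pose commanded when the call began, along the tool's axes at that moment; what a row does not reach only later rows make up. A row lasts 1/12 s, in which the tool goes at most 41.7 mm and 7.16 degrees, less where a joint would pass 70% of its speed; a pose out of reach is approached as far as the arm can. A call with a gripper value outside its range is refused whole. The fingers move at their own pace and stop on an object; the grip force is fixed at half the most. Time passes only in rows, so rows that repeat a pose let the fingers close, or fill a call up. It gives the time, the measured TCP pose, the force and the opening at its end, in the units of the state.
- sense(): the state, without advancing time (a new reading comes with each control period).
- capture(name): name is "side" or "top"; returns a dict with "frame" (480x640x3 uint8, red, green, blue), "fov_y" (degrees; the focal length in pixels is half the picture's height over the tangent of half this angle, whatever the lens; pixels are square), "cx", "cy" (the principal point, pixels), "world_from_camera" (4x4, takes a point from camera to world coordinates). Camera axes: x right, y down, z forward; pixel columns grow to the right and rows downward; lengths in m; the calibration is good to about 2 mm. A picture is of the moment at which its call begins. There is no depth.
- finish_job(): hands the job in, once; it reports no verdict.
The state is a dict: "time_s": time; "joints": joint angles; "joint_velocities": joint speeds; "effort": joint torques, N m; "tcp_pos": TCP position; "ee_rot": TCP orientation; "wrist_force": force on the tool from outside, world axes, zero at the start; "moment": the same for the moment, N m; "gripper_width": opening from 0.0 (shut) to 1.0 (fully open).
Only numpy, scipy, OpenCV 4.12 (cv2) and the standard library are available. Lean on these libraries where they do the work, as an engineer would, in place of code of your own. Each camera call takes 0.05 s, during which the arm holds its last target.

## Working session

There is one attempt and no reset: what is moved stays moved. The work goes in short steps, Python scripts to look and compute and a tool call to move; the robot and the scene stay as the last step left them, time stands still between calls to the robot, and variables do not carry over. Pictures are saved under pics/ and viewed, and the job is handed in when it is done.

Besides the shell and the picture viewer there is one more tool, called after "Request:" in YAML: its name, and indented under it one key for each argument. jog_arm: Moves the arm, as the interface text tells. Its arguments: {"type":"object","properties":{"moves":{"type":"array"}},"required":["moves"]}

```bash
mkdir -p pics; cat > h.py <<'E'
from station import *
import numpy as np, cv2
def snap(n,f):
    c=capture(n); cv2.imwrite('pics/'+f+'.png',cv2.cvtColor(c['frame'],cv2.COLOR_RGB2BGR)); np.savez('pics/'+f+'.npz',**{k:c[k] for k in c}); return c
def load(f): return dict(np.load('pics/'+f+'.npz'))
def K(c):
    f=240/np.tan(np.radians(float(c['fov_y']))/2); return f,float(c['cx']),float(c['cy'])
def ray(c,u,v):
    f,cx,cy=K(c); T=c['world_from_camera']; d=T[:3,:3]@np.array([(u-cx)/f,(v-cy)/f,1]); return T[:3,3],d/np.linalg.norm(d)
def onz(c,u,v,z):
    o,d=ray(c,u,v); return o+d*(z-o[2])/d[2]
def proj(c,p):
    f,cx,cy=K(c); T=c['world_from_camera']; q=T[:3,:3].T@(np.array(p)-T[:3,3]); return np.array([cx+f*q[0]/q[2],cy+f*q[1]/q[2]])
def tri(a,b):
    A=np.zeros((3,3));B=np.zeros(3)
    for o,d in (a,b):
        M=np.eye(3)-np.outer(d,d);A+=M;B+=M@o
    p=np.linalg.solve(A,B); return p,[np.linalg.norm(np.cross(p-o,d)) for o,d in (a,b)]
E
python3 - <<'E'
from h import *
np.set_printoptions(precision=4,suppress=True)
for n in('side','top'):
    c=snap(n,n+'0'); print(c['world_from_camera'],c['fov_y'],c['cx'],c['cy'])
print(sense())
E
```

```text
[[-0.9914 -0.0817  0.1018  0.4192]
 [-0.1306  0.6222 -0.7719  1.1391]
 [-0.0003 -0.7786 -0.6275  0.9579]
 [ 0.      0.      0.      1.    ]] 52.69261078233686 320.0032380560017 228.78231879812387
[[ 0.0019 -0.9813  0.1926  0.3119]
 [-0.9998 -0.0055 -0.0179  0.2325]
 [ 0.0186 -0.1925 -0.9811  1.2246]
 [ 0.      0.      0.      1.    ]] 53.186095446019245 317.42702658842825 246.79846709029596
{'time_s': 0.1, 'joints': array([ 88.6139,  22.0859,   0.3883,  -0.0242, -68.4117, -14.8158]), 'joint_velocities': array([ 0.0617, -0.0238,  0.2364,  0.1018,  0.0186, -0.0354]), 'effort': array([ -0.0005, -39.1693,  18.7935,   4.232 ,   0.0134,  -0.0001]), 'tcp_pos': array([0.1742, 0.5997, 0.2216]), 'ee_rot': array([[ 0.9602, -0.2792, -0.0004],
       [-0.2792, -0.9602, -0.0019],
       [ 0.0001,  0.0019, -1.    ]]), 'wrist_force': array([-0.7175, -0.5747,  0.4145]), 'moment': array([-0.0536,  0.0195, -0.0115]), 'gripper_width': 0.9980975323595299}
```

View pics/side0.png

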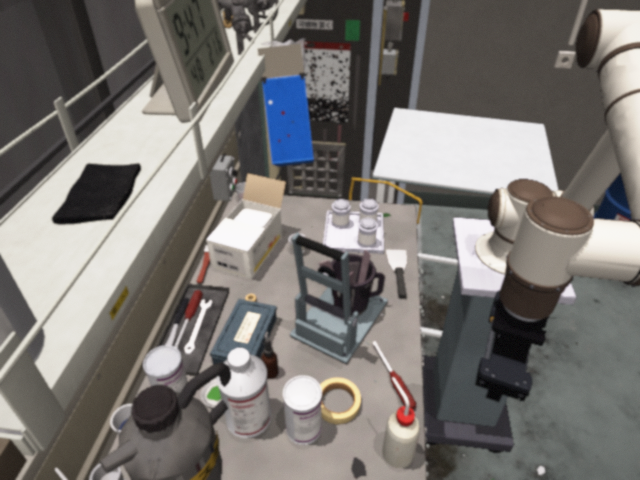

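View pics/top0.png

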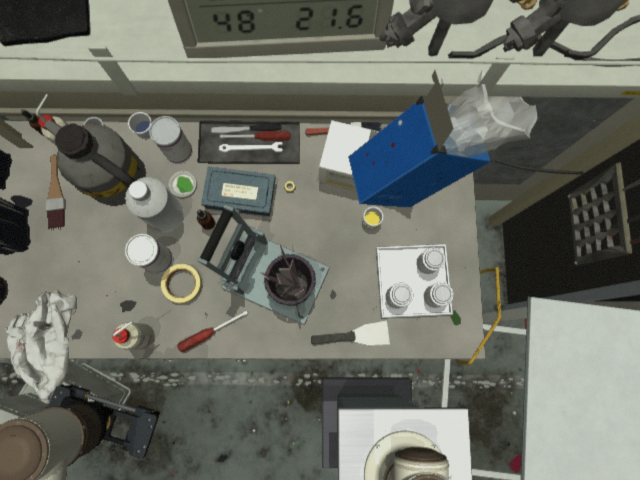

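```bash
python3 - <<'E'
from h import *
a=cv2.imread('pics/top0.png'); 
cv2.imwrite('pics/t0z.png',cv2.resize(a[190:350,180:380],None,fx=4,fy=4,interpolation=cv2.INTER_CUBIC)[:600,:800])
cv2.imwrite('pics/t0tray.png',cv2.resize(a[190:350,340:500],None,fx=3.75,fy=3.75,interpolation=cv2.INTER_CUBIC))
b=cv2.imread('pics/side0.png'); cv2.imwrite('pics/s0z.png',cv2.resize(b[180:370,270:430],None,fx=3.15,fy=3.15,interpolation=cv2.INTER_CUBIC))
E
```

```text
(no output)
```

View pics/t0z.png

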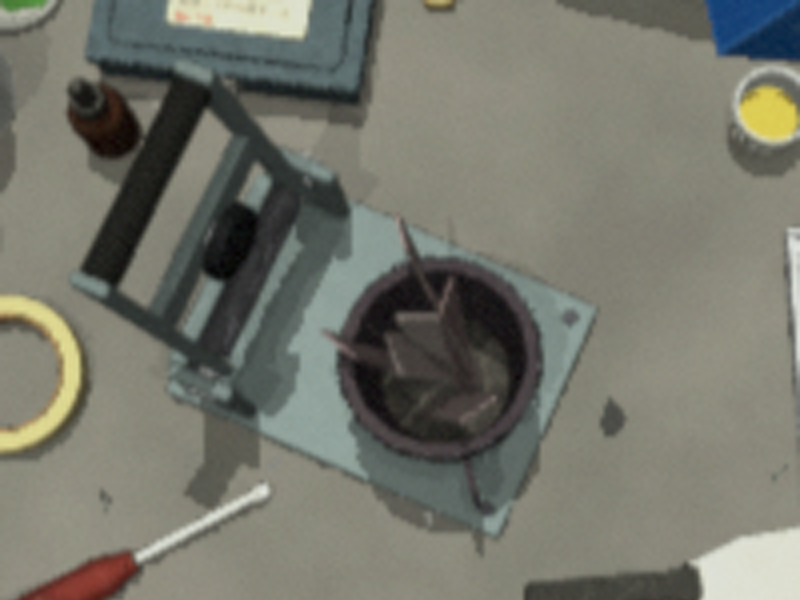

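View pics/s0z.png

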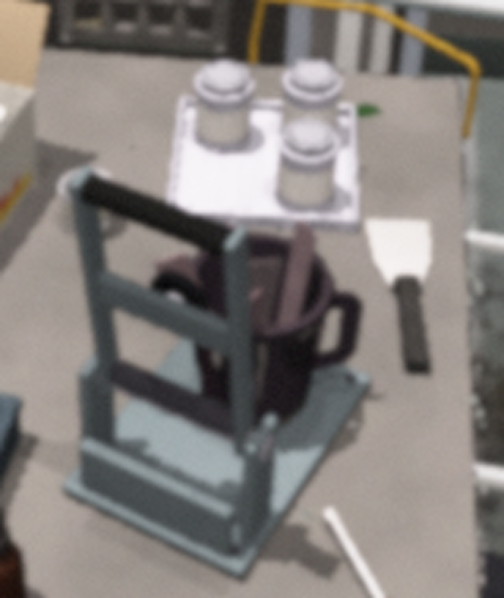

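View pics/t0tray.png

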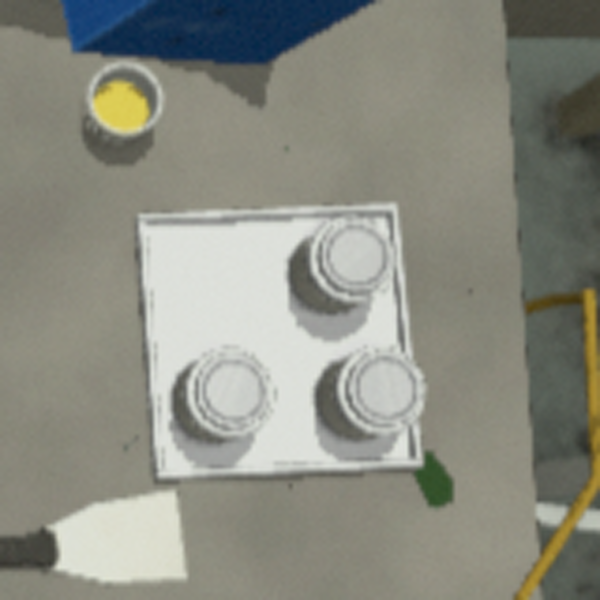

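```bash
python3 - <<'E'
from h import *
np.set_printoptions(precision=4,suppress=True)
t=load('top0');s=load('side0')
tz=lambda x,y:(180+x/4,190+y/4); sz=lambda x,y:(270+x/3.15,180+y/3.15); tt=lambda x,y:(340+x/3.75,190+y/3.75)
P={k:onz(t,*tz(*v),0.014)for k,v in dict(FL=(596,305),FR=(497,535),BR=(172,392)).items()}
print(P, np.linalg.norm(P['FL']-P['FR']),np.linalg.norm(P['BR']-P['FR']))
m=(P['FL']+P['FR'])/2; y=(P['FL']-P['FR']);y/=np.linalg.norm(y); x2=P['BR']-P['FR'];x2/=np.linalg.norm(x2)
print('yax',y,'xax',x2,'spot',m+0.08*np.array([y[1],-y[0],0]))
# front corner FR triangulated w/ side: (370,380)
print(tri(ray(t,*tz(497,535)),ray(s,*sz(370,380))))
p,e=tri(ray(t,*tz(148,178)),ray(s,*sz(158,215)));print('bar',p,e)
p,e=tri(ray(t,*tz(440,357)),ray(s,*sz(0,0)));
print('mug axis at rim z.14',onz(t,*tz(440,357),.14),'handle end z .12',onz(t,*tz(487,505),.122), 'handle mid',onz(t,*tz(476,470),.122))
print(tri(ray(t,*tz(480,490)),ray(s,*sz(345,297))))
L=[(353,255),(383,388),(232,388)]
for l in L: print('lid top z.075+.005',onz(t,*tt(*l),0.082))
S=[(313,72),(307,135),(223,75)]
# side: image right=-x, down=+y
for l in L:
  for q in S:
    p,e=tri(ray(t,*tt(*l)),ray(s,*sz(*q)));print(l,q,p,e)
for q in [(140,213),(397,204),(421,466),(156,478)]: print('tray rim',onz(t,*tt(*q),0.016))
for q in [(18,355)]: print(onz(t,*tz(85,100),.117))
E
```

```text
{'FL': array([0.4991, 0.1808, 0.014 ]), 'FR': array([0.3538, 0.2429, 0.014 ]), 'BR': array([0.4424, 0.4484, 0.014 ])} 0.158018662759848 0.22373612177694982
yax [ 0.9194 -0.3933  0.    ] xax [0.3957 0.9184 0.    ] spot [0.395  0.1383 0.014 ]
(array([0.3557, 0.2429, 0.0034]), [np.float64(0.0014818047672414255), np.float64(0.0014818047672413215)])
bar [0.5144 0.4104 0.315 ] [np.float64(0.0006669360712499812), np.float64(0.000666936071250283)]
mug axis at rim z.14 [0.4493 0.275  0.14  ] handle end z .12 [0.367  0.2478 0.122 ] handle mid [0.3868 0.2543 0.122 ]
(array([0.381 , 0.2518, 0.105 ]), [np.float64(0.004605048339537001), np.float64(0.004605048339537127)])
lid top z.075+.005 [ 0.5101 -0.0719  0.082 ]
lid top z.075+.005 [ 0.424  -0.0873  0.082 ]
lid top z.075+.005 [0.4236 0.0095 0.082 ]
(353, 255) (313, 72) [ 0.4649 -0.0555  0.1148] [np.float64(0.03936420455117151), np.float64(0.03936420455117173)]
(353, 255) (307, 135) [ 0.4732 -0.0773  0.0245] [np.float64(0.04683754044493383), np.float64(0.04683754044493382)]
(353, 255) (223, 75) [ 0.5126 -0.0732  0.0778] [np.float64(0.001739676769
[... 190 characters left out ...]
11 -0.1155 -0.0203] [np.float64(0.002894936071801159), np.float64(0.0028949360718011565)]
(383, 388) (223, 75) [ 0.4713 -0.0946  0.0588] [np.float64(0.044819874593355215), np.float64(0.04481987459335529)]
(232, 388) (313, 72) [0.4212 0.024  0.1588] [np.float64(0.005099007757002178), np.float64(0.005099007757002247)]
(232, 388) (307, 135) [0.4258 0.008  0.0753] [np.float64(0.0015498492099823044), np.float64(0.0015498492099822177)]
(232, 388) (223, 75) [0.4625 0.0209 0.1425] [np.float64(0.0445725103076026), np.float64(0.04457251030760265)]
tray rim [0.5501 0.0562 0.016 ]
tray rim [ 0.5574 -0.1216  0.016 ]
tray rim [ 0.3783 -0.1288  0.016 ]
tray rim [0.3698 0.0495 0.016 ]
[0.6048 0.4884 0.117 ]
```

```bash
python3 - <<'E'
from h import *
np.set_printoptions(precision=4,suppress=True)
t=load('top0');s=load('side0')
tz=lambda x,y:(180+x/4,190+y/4); sz=lambda x,y:(270+x/3.15,180+y/3.15)
for q in [(410,206),(360,205),(352,155)]: print('carton',q,onz(t,*q,0.28))
print(tri(ray(t,410,206),ray(s,312,160)),tri(ray(t,360,203),ray(s,272,163)))
print('yellow cup',onz(t,372,218,0.0),'white box corner',onz(t,320,190,0))
X=np.array([.3957,.9184,0]);Y=np.array([-.9184,.3957,0]);spot=np.array([.458,.285,.014])
for d,a in((.15,0),(.15,-.03),(.16,.02)):
  p=spot-Y*d+X*a;p[2]=0; print(p,proj(t,p),proj(s,p))
print(proj(t,spot),proj(t,spot+.11*X+[0,0,.096]))
# mug centre: rim near side / spatulas
for a,b in [((450,285),(303,230)),((490,400),(303,230)),((330,335),(165,275)),((400,222),(165,275)),((400,222),(303,230)),((330,335),(303,230)),((500,400),(303,230))]: print(a,b,tri(ray(t,*tz(*a)),ray(s,*sz(*b))))
E
```

```text
carton (410, 206) [0.5837 0.0257 0.28  ]
carton (360, 205) [0.585  0.1283 0.28  ]
carton (352, 155) [0.6933 0.1434 0.28  ]
(array([0.5847, 0.0269, 0.2869]), [np.float64(0.0028746210601111634), np.float64(0.002874621060111213)]) (array([0.6246, 0.1352, 0.326 ]), [np.float64(0.04695509568954008), np.float64(0.0469550956895401)])
yellow cup [0.6306 0.0662 0.    ] white box corner [0.7067 0.2036 0.    ]
[0.5958 0.2256 0.    ] [311.5678 230.5044] [299.6765 288.4452]
[0.5839 0.1981 0.    ] [322.0782 234.9906] [305.5197 281.7245]
[0.6129 0.2401 0.    ] [306.1092 224.1263] [292.5898 291.6609]
[287.9486 282.1006] [243.4985 258.5838]
(450, 285) (303, 230) (array([0.4517, 0.2716, 0.1984]), [np.float64(0.02939205373292501), np.float64(0.029392053732925017)])
(490, 400) (303, 230) (array([0.4226, 0.246 , 0.1675]), [np.float64(0.0004688934015860821), np.float64(0.0004688934015860753)])
(330, 335) (165, 275) (array([0.488 , 0.3335, 0.1852]), [np.float64(0.032291629314768325), np.float64(0.03229162931476833)])
(400, 222) (165, 275) (array([0.5243, 0.298 , 0.1559]), [np.float64(7.90716953839924e-05), np.float64(7.907169538350062e-05)])
(400, 222) (303, 230) (array([0.4654, 0.3   , 0.2295]), [np.float64(0.043933154384028006), np.float64(0.043933154384028075)])
(330, 335) (303, 230) (array([0.4349, 0.3288, 0.2436]), [np.float64(0.012399700812475946), np.float64(0.012399700812475814)])
(500, 400) (303, 230) (array([0.4228, 0.2405, 0.1627]), [np.float64(0.00021962232655823043), np.float64(0.0002196223265581325)])
```

```bash
cat >> h.py <<'E'
from scipy.spatial.transform import Rotation as Ro
X=np.array([.3957,.9184,0]);Y=np.array([-.9184,.3957,0]);spot=np.array([.458,.285,.014])
def Rdown(yaw,tilt=0):
    # tool x at yaw (deg), z down; tilt leans z toward tool x
    R=Ro.from_euler('z',yaw,degrees=True).as_matrix()@np.diag([1,-1,-1.]); 
    return R@Ro.from_euler('y',tilt,degrees=True).as_matrix()
def plan(p,R,s=None,cur=None):
    """delta in tool axes from measured (or cur) pose"""
    s=s or sense(); p0,R0=(s['tcp_pos'],s['ee_rot']) if cur is None else cur
    d=R0.T@(np.array(p)-p0); w=Ro.from_matrix(R0.T@R).as_rotvec()
    print('delta',np.round(d,4),np.round(w,4),'|d|',np.linalg.norm(d).round(3)); return d,w
def st():
    s=sense(); print('t',round(s['time_s'],2),'tcp',s['tcp_pos'].round(4),'F',s['wrist_force'].round(1),'w',round(s['gripper_width'],3)); return s
E
python3 - <<'E'
from h import *
R=Rdown(18,15); print(R.round(3)); 
s=sense()
R=Rdown(18,15); print(R[:,2])
R2=R if R[0,2]>0 else Rdown(18,-15)
print(R2.round(3))
T=np.array([.3847,.2536,.0806])
plan(T-R2[:,2]*.1,R2)
E
```

```text
[[ 0.919  0.309  0.246]
 [ 0.298 -0.951  0.08 ]
 [ 0.259  0.    -0.966]]
[ 0.24615154  0.07997948 -0.96592583]
[[ 0.919  0.309  0.246]
 [ 0.298 -0.951  0.08 ]
 [ 0.259  0.    -0.966]]
delta [0.2773 0.288  0.045 ] [ 0.0801  0.2544 -0.5934] |d| 0.402
```

Request:
jog_arm:
  moves:
    - [-1,0.277,0.288,0.045,0.08,0.254,-0.593]
    - [-1,0.277,0.288,0.045,0.08,0.254,-0.593]
    - [-1,0.277,0.288,0.045,0.08,0.254,-0.593]
    - [-1,0.277,0.288,0.045,0.08,0.254,-0.593]
    - [-1,0.277,0.288,0.045,0.08,0.254,-0.593]
    - [-1,0.277,0.288,0.045,0.08,0.254,-0.593]
    - [-1,0.277,0.288,0.045,0.08,0.254,-0.593]
    - [-1,0.277,0.288,0.045,0.08,0.254,-0.593]
    - [-1,0.277,0.288,0.045,0.08,0.254,-0.593]
    - [-1,0.277,0.288,0.045,0.08,0.254,-0.593]

```text
time_s: 0.93
tcp_pos: [0.3598, 0.2424, 0.1767]
ee_rot: [[0.92, 0.307, 0.245], [0.297, -0.952, 0.08], [0.258, -0.001, -0.966]]
wrist_force: [-0.4, 0.2, -0.4]
gripper_width: 1.0
```

```bash
python3 - <<'E'
from h import *
st()
R2=Rdown(18,15)
T=np.array([.3847,.2536,.0806])
plan(T-R2[:,2]*.1,R2); plan(T,R2)
c=snap('top','t1'); a=cv2.imread('pics/t1.png'); cv2.imwrite('pics/t1z.png',cv2.resize(a[190:350,180:380],None,fx=4,fy=4,interpolation=cv2.INTER_CUBIC)[:600,:800])
c=snap('side','s1'); b=cv2.imread('pics/s1.png'); cv2.imwrite('pics/s1z.png',cv2.resize(b[180:370,270:430],None,fx=3.15,fy=3.15,interpolation=cv2.INTER_CUBIC))
E
```

```text
t 0.93 tcp [0.3598 0.2424 0.1767] F [-0.4  0.2 -0.4] w 1.0
delta [ 0.0013 -0.0029 -0.0002] [-0.0002  0.0011 -0.0021] |d| 0.003
delta [ 0.0014 -0.0029  0.0998] [-0.0002  0.0011 -0.0021] |d| 0.1
```

View pics/t1z.png

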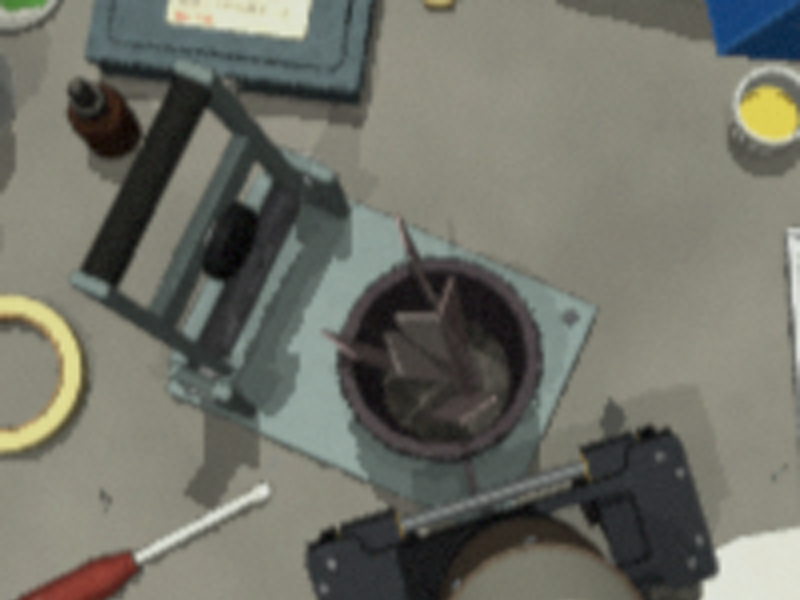

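View pics/s1z.png

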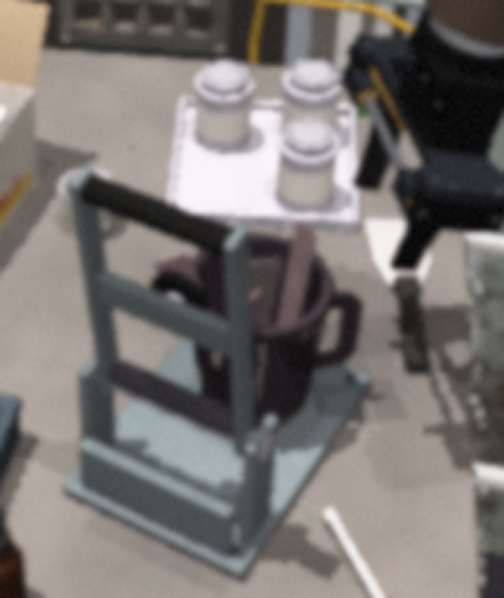

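Request:
jog_arm:
  moves:
    - [-1,0.001,-0.003,0.03,0,0,0]
    - [-1,0.001,-0.003,0.06,0,0,0]
    - [-1,0.001,-0.003,0.085,0,0,0]
    - [-1,0.001,-0.003,0.1,0,0,0]
    - [-1,0.001,-0.003,0.1,0,0,0]
    - [-1,0.001,-0.003,0.1,0,0,0]
    - [1,0.001,-0.003,0.1,0,0,0]
    - [1,0.001,-0.003,0.1,0,0,0]
    - [1,0.001,-0.003,0.1,0,0,0]
    - [1,0.001,-0.003,0.1,0,0,0]

```text
time_s: 1.87
tcp_pos: [0.3848, 0.2585, 0.0824]
ee_rot: [[0.918, 0.309, 0.248], [0.298, -0.951, 0.084], [0.261, -0.003, -0.965]]
wrist_force: [0.5, 0.3, 0.5]
gripper_width: 0.781
```

Request:
jog_arm:
  moves:
    - [1,0,0,0,0,0,0]
    - [1,0,0,0,0,0,0]
    - [1,0,0,0,0,0,0]
    - [1,0,0,0,0,0,0]
    - [1,0,0,0,0,0,0]
    - [1,0,0,0,0,0,0]
    - [1,0,0,0,0,0,0]
    - [1,0,0,0,0,0,0]
    - [1,0,0,0,0,0,0]
    - [1,0,0,0,0,0,0]

```text
time_s: 2.7
tcp_pos: [0.3846, 0.2569, 0.0812]
ee_rot: [[0.919, 0.308, 0.246], [0.297, -0.951, 0.08], [0.259, -0.0, -0.966]]
wrist_force: [0.5, -1.9, 1.4]
gripper_width: 0.101
```

Request:
jog_arm:
  moves:
    - [1,0.002,0,-0.007,0,0,0]
    - [1,0.004,0,-0.015,0,0,0]
    - [1,0.006,0,-0.023,0,0,0]
    - [1,0.009,0,-0.033,0,0,0]
    - [1,0.011,0,-0.041,0,0,0]
    - [1,0.013,0,-0.048,0,0,0]
    - [1,0.013,0,-0.048,0,0,0]
    - [1,0.013,0,-0.048,0,0,0]
    - [1,0.013,0,-0.048,0,0,0]
    - [1,0.013,0,-0.048,0,0,0]

```text
time_s: 3.53
tcp_pos: [0.3841, 0.2565, 0.1297]
ee_rot: [[0.919, 0.308, 0.245], [0.298, -0.951, 0.079], [0.257, 0.0, -0.966]]
wrist_force: [0.3, 0.4, -5.4]
gripper_width: 0.103
```

```bash
python3 - <<'E'
from h import *
st()
# target shift of mug
foot=np.array([.4493,.278]); dst=np.array([.598,.236])
d=np.r_[dst-foot,0]; print(d)
s=sense(); plan(s['tcp_pos']+d,Rdown(18,15))
c=snap('side','s2'); b=cv2.imread('pics/s2.png'); cv2.imwrite('pics/s2z.png',cv2.resize(b[180:370,270:430],None,fx=3.15,fy=3.15,interpolation=cv2.INTER_CUBIC))
E
```

```text
t 3.53 tcp [0.3841 0.2565 0.1297] F [ 0.3  0.4 -5.4] w 0.103
[ 0.1487 -0.042   0.    ]
delta [0.1242 0.0858 0.033 ] [ 0.0002  0.0018 -0.0007] |d| 0.155
```

View pics/s2z.png

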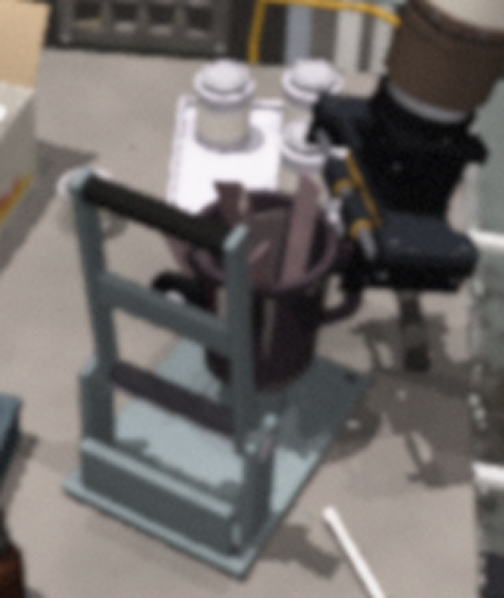

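Request:
jog_arm:
  moves:
    - [1,0.008,0.005,0.002,0,0,0]
    - [1,0.022,0.015,0.006,0,0,0]
    - [1,0.04,0.028,0.011,0,0,0]
    - [1,0.06,0.041,0.016,0,0,0]
    - [1,0.08,0.055,0.021,0,0,0]
    - [1,0.1,0.069,0.027,0,0,0]
    - [1,0.115,0.079,0.031,0,0,0]
    - [1,0.124,0.086,0.033,0,0,0]
    - [1,0.124,0.086,0.033,0,0,0]
    - [1,0.124,0.086,0.033,0,0,0]

```text
time_s: 4.42
tcp_pos: [0.5331, 0.2144, 0.1298]
ee_rot: [[0.92, 0.307, 0.244], [0.297, -0.952, 0.079], [0.257, -0.001, -0.967]]
wrist_force: [0.2, -0.0, -5.0]
gripper_width: 0.098
```

```bash
python3 - <<'E'
from h import *
st()
for n in('side','top'):
  c=snap(n,n+'3'); b=cv2.imread(f'pics/{n}3.png'); 
  b=b[180:370,250:430] if n=='side' else b[170:320,180:380]
  cv2.imwrite(f'pics/{n}3z.png',cv2.resize(b,None,fx=3.15,fy=3.15,interpolation=cv2.INTER_CUBIC))
E
```

```text
t 4.42 tcp [0.5331 0.2144 0.1298] F [ 0.2 -0.  -5. ] w 0.098
```

View pics/side3z.png

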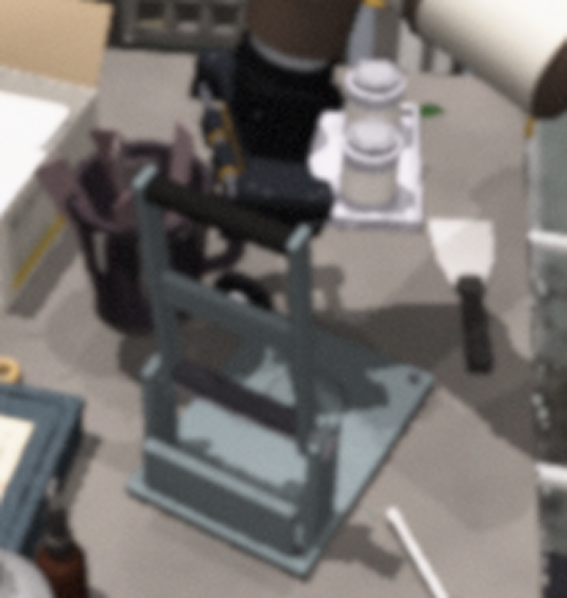

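View pics/top3z.png

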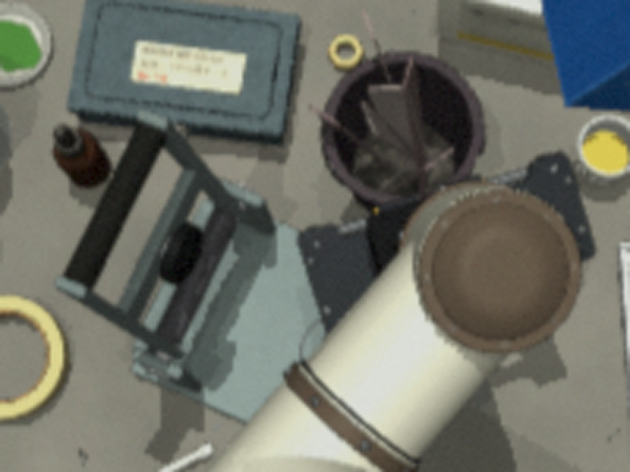

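Request:
jog_arm:
  moves:
    - [1,-0.002,0,0.008,0,0,0]
    - [1,-0.005,0,0.017,0,0,0]
    - [1,-0.007,0,0.026,0,0,0]
    - [1,-0.009,0,0.034,0,0,0]
    - [1,-0.011,0,0.042,0,0,0]
    - [1,-0.013,0,0.048,0,0,0]
    - [1,-0.014,0,0.053,0,0,0]
    - [1,-0.015,0,0.057,0,0,0]
    - [1,-0.016,0,0.059,0,0,0]
    - [1,-0.016,0,0.059,0,0,0]

```text
time_s: 5.35
tcp_pos: [0.5329, 0.2152, 0.0694]
ee_rot: [[0.919, 0.309, 0.245], [0.298, -0.951, 0.081], [0.258, -0.001, -0.966]]
wrist_force: [0.4, -0.7, -6.1]
gripper_width: 0.103
```

Request:
jog_arm:
  moves:
    - [1,0,0,0.001,0,0,0]
    - [1,0,0,0.002,0,0,0]
    - [1,-0.001,0,0.003,0,0,0]
    - [1,-0.001,0,0.004,0,0,0]
    - [1,-0.001,0,0.004,0,0,0]
    - [1,-0.001,0,0.004,0,0,0]
    - [1,-0.001,0,0.004,0,0,0]
    - [1,-0.001,0,0.004,0,0,0]
    - [1,-0.001,0,0.004,0,0,0]
    - [1,-0.001,0,0.004,0,0,0]

```text
time_s: 6.18
tcp_pos: [0.5336, 0.216, 0.0674]
ee_rot: [[0.918, 0.309, 0.248], [0.298, -0.951, 0.083], [0.262, -0.002, -0.965]]
wrist_force: [-5.4, -0.4, 4.3]
gripper_width: 0.101
```

Request:
jog_arm:
  moves:
    - [0.7,0,0,0,0,0,0]
    - [0.5,0,0,0,0,0,0]
    - [0.3,0,0,0,0,0,0]
    - [0.1,0,0,0,0,0,0]
    - [0.1,0,0,0,0,0,0]
    - [0.1,0,0,-0.01,0,0,0]
    - [0.1,0,0,-0.03,0,0,0]
    - [0.1,0,0,-0.06,0,0,0]
    - [0.1,0,0,-0.09,0,0,0]
    - [0.1,0,0,-0.13,0,0,0]

```text
time_s: 7.02
tcp_pos: [0.5001, 0.2041, 0.1907]
ee_rot: [[0.92, 0.308, 0.243], [0.298, -0.951, 0.079], [0.255, -0.001, -0.967]]
wrist_force: [0.9, 0.6, 0.5]
gripper_width: 0.45
```

```bash
python3 - <<'E'
from h import *
st()
c=snap('top','top4');b=cv2.imread(f'pics/top4.png')
cv2.imwrite(f'pics/t4z.png',cv2.resize(b[150:350,180:480],None,fx=2.6,fy=2.6,interpolation=cv2.INTER_CUBIC))
c=snap('side','side4')
E
```

```text
t 7.02 tcp [0.5001 0.2041 0.1907] F [0.9 0.6 0.5] w 0.45
```

View pics/side4.png

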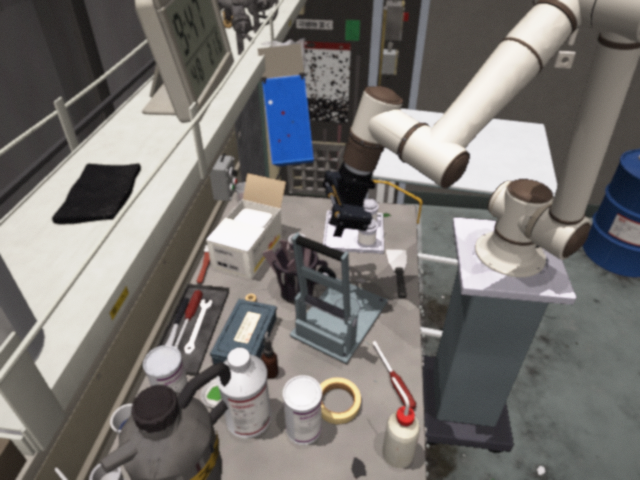

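View pics/t4z.png

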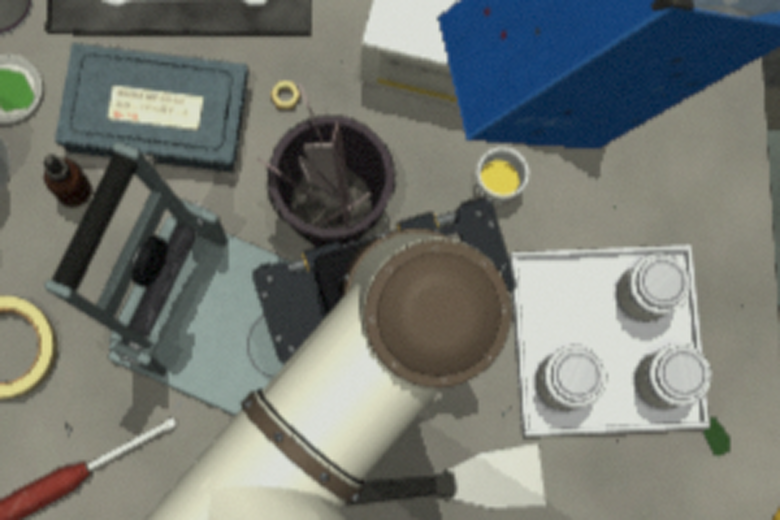

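```bash
python3 - <<'E'
from h import *
s=st(); print(s['joints'].round(1))
plan([.4247,.0088,.14],Rdown(45))
E
```

```text
t 7.12 tcp [0.5038 0.2072 0.1988] F [ 0.8  0.3 -0.6] w 0.449
[ 42.9   7.8 -28.3   9.8 -39.7  58.4]
delta [-0.1474  0.1644  0.0183] [ 0.0586 -0.2725 -0.4675] |d| 0.222
```

Request:
jog_arm:
  moves:
    - [-1,-0.03,0.03,0,0.012,-0.05,-0.09]
    - [-1,-0.147,0.164,0.018,0.059,-0.272,-0.467]
    - [-1,-0.147,0.164,0.018,0.059,-0.272,-0.467]
    - [-1,-0.147,0.164,0.018,0.059,-0.272,-0.467]
    - [-1,-0.147,0.164,0.018,0.059,-0.272,-0.467]
    - [-1,-0.147,0.164,0.018,0.059,-0.272,-0.467]
    - [-1,-0.147,0.164,0.018,0.059,-0.272,-0.467]
    - [-1,-0.147,0.164,0.018,0.059,-0.272,-0.467]
    - [-1,-0.147,0.164,0.018,0.059,-0.272,-0.467]
    - [-1,-0.147,0.164,0.018,0.059,-0.272,-0.467]

```text
time_s: 7.95
tcp_pos: [0.4221, 0.0073, 0.136]
ee_rot: [[0.708, 0.706, -0.01], [0.706, -0.708, -0.008], [-0.012, -0.002, -1.0]]
wrist_force: [-0.3, 0.2, 0.0]
gripper_width: 0.992
```

```bash
python3 - <<'E'
from h import *
s=st(); print(s['joints'].round(1))
plan([.4247,.0088,.031],Rdown(45))
for n in('side','top'):
  c=snap(n,n+'5'); b=cv2.imread(f'pics/{n}5.png'); 
  b=b[180:300,250:430] if n=='side' else b[160:340,180:480]
  cv2.imwrite(f'pics/{n}5z.png',cv2.resize(b,None,fx=2.6,fy=2.6,interpolation=cv2.INTER_CUBIC))
E
```

```text
t 7.95 tcp [0.4221 0.0073 0.136 ] F [-0.3  0.2  0. ] w 0.992
[ 23.4   7.8 -33.5   0.2 -49.4 111.4]
delta [0.0042 0.0009 0.1049] [-0.0017  0.0124 -0.0014] |d| 0.105
```

View pics/side5z.png

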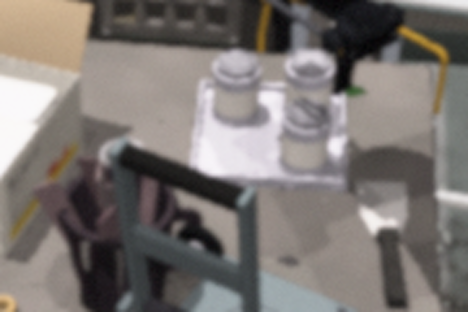

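View pics/top5z.png

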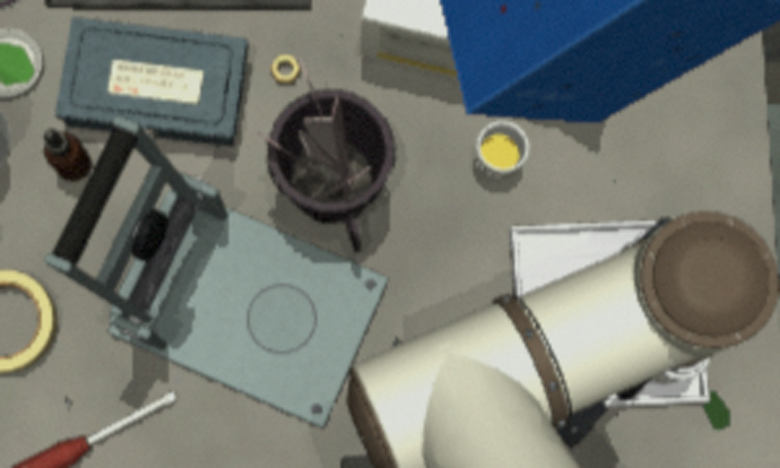

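```bash
python3 - <<'E'
from h import *
c=load('top5'); s=load('side5')
print('spot',onz(c,180+282/2.6,160+319/2.6,.014))
b=c['frame'][255:315,255:325]; cv2.imwrite('pics/circ.png',cv2.resize(cv2.cvtColor(b,cv2.COLOR_RGB2BGR),None,fx=8,fy=8,interpolation=cv2.INTER_CUBIC))
p=proj(s,[.4221,.0073,.136]); print('side px',p,(p-[250,180])*2.6, proj(c,[.4221,.0073,.136]))
cv2.imwrite('pics/side5w.png',cv2.resize(cv2.cvtColor(s['frame'][120:280,300:440],cv2.COLOR_RGB2BGR),None,fx=3.7,fy=3.7,interpolation=cv2.INTER_CUBIC))
E
```

```text
spot [0.45649952 0.28368096 0.014     ]
side px [370.60327931 206.28016564] [313.5685262   68.32843067] [407.38661451 291.84321045]
```

View pics/circ.png

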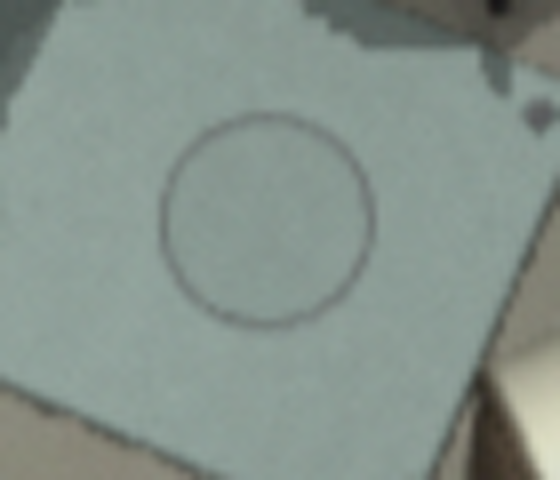

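View pics/side5w.png

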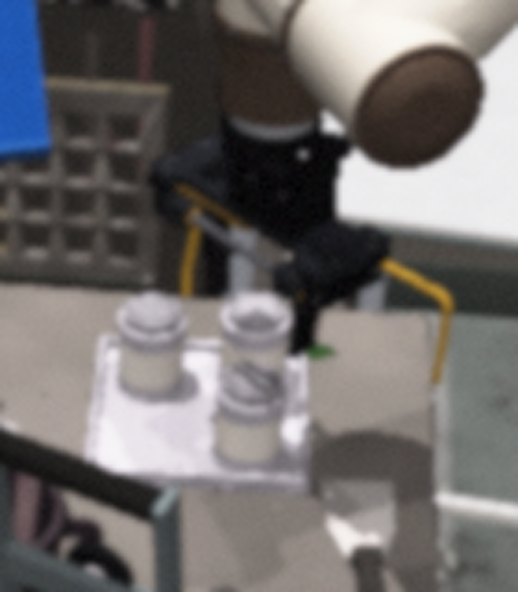

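Request:
jog_arm:
  moves:
    - [-1,0.004,0.001,0.025,0,0.012,0]
    - [-1,0.004,0.001,0.055,0,0.012,0]
    - [-1,0.004,0.001,0.08,0,0.012,0]
    - [-1,0.004,0.001,0.097,0,0.012,0]
    - [-1,0.004,0.001,0.105,0,0.012,0]
    - [-1,0.004,0.001,0.105,0,0.012,0]
    - [0,0.004,0.001,0.105,0,0.012,0]
    - [1,0.004,0.001,0.105,0,0.012,0]
    - [1,0.004,0.001,0.105,0,0.012,0]
    - [1,0.004,0.001,0.105,0,0.012,0]

```text
time_s: 8.88
tcp_pos: [0.4244, 0.0082, 0.0316]
ee_rot: [[0.709, 0.706, -0.0], [0.706, -0.709, 0.001], [0.001, -0.001, -1.0]]
wrist_force: [-0.9, -0.8, -0.4]
gripper_width: 0.781
```

```bash
sed -i 's/spot=np.array(.*/spot=np.array([.457,.2842,.014])/' h.py; python3 - <<'E'
from h import *
s=st()
plan([.4247,.0088,.031],Rdown(45))
E
```

```text
t 8.88 tcp [0.4244 0.0082 0.0316] F [-0.9 -0.8 -0.4] w 0.781
delta [ 0.0006 -0.0002  0.0006] [-0.0014 -0.0007 -0.0021] |d| 0.001
```

Request:
jog_arm:
  moves:
    - [-1,0,0,-0.002,0,0,0.02]
    - [-1,0,0,-0.005,0,0,0.1]
    - [-1,0,0,-0.009,0,0,0.22]
    - [-1,0,0,-0.009,0,0,0.34]
    - [-1,0,0,-0.009,0,0,0.46]
    - [-1,0,0,-0.009,0,0,0.524]
    - [-1,0,0,-0.009,0,0,0.524]
    - [1,0,0,-0.009,0,0,0.524]
    - [1,0,0,-0.009,0,0,0.524]
    - [1,0,0,-0.009,0,0,0.524]

```text
time_s: 9.72
tcp_pos: [0.4237, 0.0079, 0.0397]
ee_rot: [[0.966, 0.257, -0.003], [0.257, -0.966, 0.001], [-0.002, -0.001, -1.0]]
wrist_force: [0.2, -0.3, 0.3]
gripper_width: 0.853
```

Request:
jog_arm:
  moves:
    - [1,0,0,0,0,0,0]
    - [1,0,0,0,0,0,0]
    - [1,0,0,0,0,0,0]
    - [1,0,0,0,0,0,0]
    - [1,0,0,-0.01,0,0,0]
    - [1,0,0,-0.025,0,0,0]
    - [1,0,0,-0.045,0,0,0]
    - [1,0,0,-0.06,0,0,0]
    - [1,0,0,-0.06,0,0,0]
    - [1,0,0,-0.06,0,0,0]

```text
time_s: 10.55
tcp_pos: [0.4236, 0.0078, 0.0995]
ee_rot: [[0.967, 0.256, -0.002], [0.256, -0.967, 0.001], [-0.002, -0.002, -1.0]]
wrist_force: [-0.9, -0.4, -2.7]
gripper_width: 0.662
```

```bash
python3 - <<'E'
from h import *
s=st()
plan([.457,.2842,.1],Rdown(15))
c=snap('side','side6');cv2.imwrite('pics/side6w.png',cv2.resize(cv2.cvtColor(c['frame'][120:280,300:440],cv2.COLOR_RGB2BGR),None,fx=3.7,fy=3.7,interpolation=cv2.INTER_CUBIC))
E
```

```text
t 10.55 tcp [0.4236 0.0078 0.0995] F [-0.9 -0.4 -2.7] w 0.662
delta [ 0.103  -0.2586 -0.0003] [-0.0018  0.002  -0.0031] |d| 0.278
```

View pics/side6w.png

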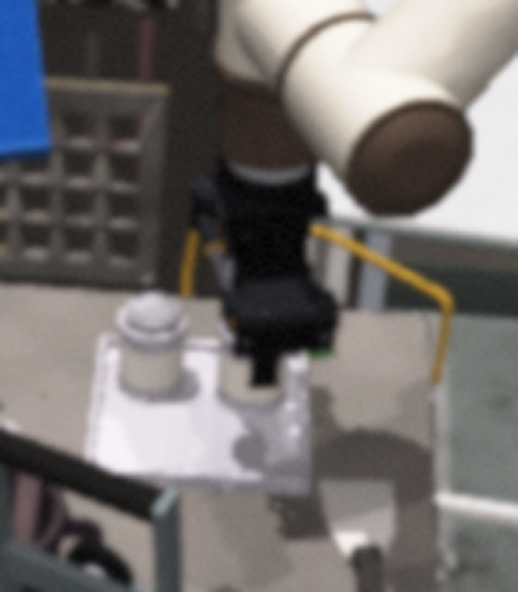

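Request:
jog_arm:
  moves:
    - [1,0.005,-0.015,0,0,0,0]
    - [1,0.018,-0.045,0,0,0,0]
    - [1,0.033,-0.082,0,0,0,0]
    - [1,0.048,-0.12,0,0,0,0]
    - [1,0.063,-0.158,0,0,0,0]
    - [1,0.078,-0.196,0,0,0,0]
    - [1,0.091,-0.229,0,0,0,0]
    - [1,0.1,-0.25,0,0,0,0]
    - [1,0.103,-0.259,0,0,0,0]
    - [1,0.103,-0.259,0,0,0,0]

```text
time_s: 11.43
tcp_pos: [0.4564, 0.2859, 0.0975]
ee_rot: [[0.966, 0.258, -0.005], [0.258, -0.966, -0.002], [-0.005, 0.0, -1.0]]
wrist_force: [-0.4, -0.6, -1.5]
gripper_width: 0.657
```

```bash
python3 - <<'E'
from h import *
s=st()
plan([.457,.2842,.049],Rdown(15))
for n in('side','top'):
  c=snap(n,n+'7'); b=cv2.imread(f'pics/{n}7.png'); 
  b=b[180:370,250:430] if n=='side' else b[170:320,180:380]
  cv2.imwrite(f'pics/{n}7z.png',cv2.resize(b,None,fx=3.15,fy=3.15,interpolation=cv2.INTER_CUBIC))
E
```

```text
t 11.43 tcp [0.4564 0.2859 0.0975] F [-0.4 -0.6 -1.5] w 0.657
delta [0.0004 0.0018 0.0485] [ 0.0002  0.0053 -0.0006] |d| 0.049
```

View pics/side7z.png

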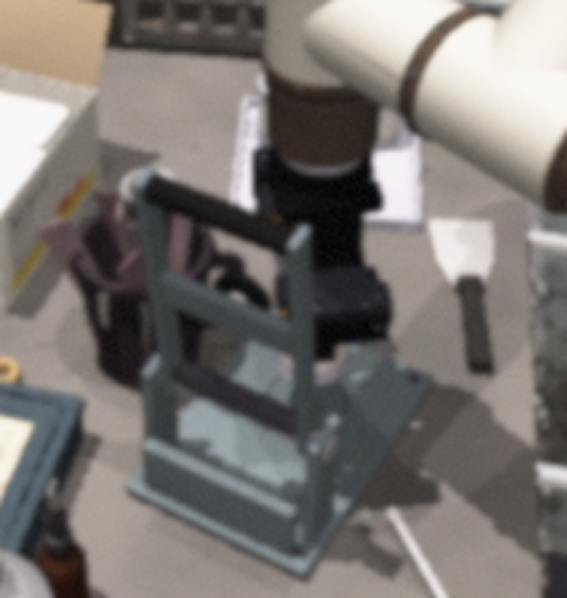

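View pics/top7z.png

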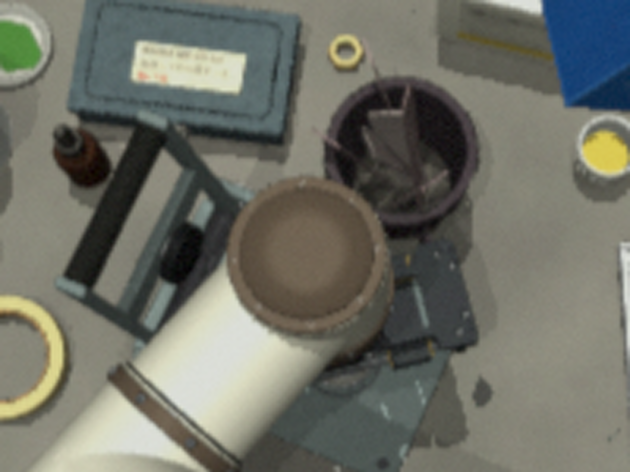

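Request:
jog_arm:
  moves:
    - [1,0,0.001,0.008,0,0.005,0]
    - [1,0,0.002,0.018,0,0.005,0]
    - [1,0,0.002,0.028,0,0.005,0]
    - [1,0,0.002,0.036,0,0.005,0]
    - [1,0,0.002,0.042,0,0.005,0]
    - [1,0,0.002,0.046,0,0.005,0]
    - [1,0,0.002,0.048,0,0.005,0]
    - [1,0,0.002,0.0485,0,0.005,0]
    - [1,0,0.002,0.0485,0,0.005,0]
    - [1,0,0.002,0.0485,0,0.005,0]

```text
time_s: 12.37
tcp_pos: [0.4576, 0.283, 0.0515]
ee_rot: [[0.967, 0.256, 0.003], [0.256, -0.967, 0.002], [0.003, -0.002, -1.0]]
wrist_force: [-0.6, -0.2, -2.9]
gripper_width: 0.66
```

Request:
jog_arm:
  moves:
    - [1,0,0,0.001,0,0,0]
    - [1,0,0,0.001,0,0,0]
    - [1,0,0,0.0015,0,0,0]
    - [1,0,0,0.0015,0,0,0]
    - [1,0,0,0.0015,0,0,0]
    - [0.2,0,0,0.0015,0,0,0]
    - [-0.3,0,0,0.0015,0,0,0]
    - [-0.6,0,0,0.0015,0,0,0]
    - [-0.6,0,0,0.0015,0,0,0]
    - [-0.6,0,0,0.0015,0,0,0]

```text
time_s: 13.2
tcp_pos: [0.4577, 0.283, 0.05]
ee_rot: [[0.967, 0.257, 0.003], [0.257, -0.967, 0.002], [0.003, -0.002, -1.0]]
wrist_force: [-0.1, -0.3, 0.3]
gripper_width: 0.771
```

```bash
python3 - <<'E'
from h import *
s=st()
c=load('top0')
hinge=spot+.11*X; hinge[2]=.11
bar=hinge-X*.21*np.sin(-.13); bar[2]=.11+.21*np.cos(.13); print('bar',bar)
b2=np.array([.5144,.4104,.315]); print(b2)
R=Rdown(-23.3); plan([bar[0],bar[1],.40],R); print(R.round(2))
E
```

```text
t 13.2 tcp [0.4577 0.283  0.05  ] F [-0.1 -0.3  0.3] w 0.771
bar [0.51129921 0.41022576 0.318228  ]
[0.5144 0.4104 0.315 ]
delta [ 0.0856 -0.1098 -0.3495] [-0.0027 -0.0027  0.6661] |d| 0.376
[[ 0.92 -0.4   0.  ]
 [-0.4  -0.92  0.  ]
 [ 0.    0.   -1.  ]]
```

Request:
jog_arm:
  moves:
    - [-1,0,0,-0.01,0,0,0]
    - [-1,0,0,-0.04,0,0,0]
    - [-1,0,0,-0.08,0,0,0.1]
    - [-1,0,0,-0.12,0,0,0.22]
    - [-1,0,0,-0.16,0,0,0.34]
    - [-1,0,0,-0.2,0,0,0.46]
    - [-1,0,0,-0.24,0,0,0.58]
    - [-1,0,0,-0.28,0,0,0.666]
    - [-1,0,0,-0.315,0,0,0.666]
    - [-1,0,0,-0.315,0,0,0.666]

```text
time_s: 14.03
tcp_pos: [0.4592, 0.283, 0.3747]
ee_rot: [[0.918, -0.395, 0.016], [-0.396, -0.918, 0.012], [0.01, -0.018, -1.0]]
wrist_force: [0.8, 0.6, 0.3]
gripper_width: 1.002
```

```bash
python3 - <<'E'
from h import *
s=st(); print(s['joints'].round(1))
plan([.513,.4103,.365],Rdown(-23.3));plan([.513,.4103,.297],Rdown(-23.3))
for n in('side','top'):
  c=snap(n,n+'8'); b=cv2.imread(f'pics/{n}8.png'); 
  b=b[180:370,250:430] if n=='side' else b[170:320,180:380]
  cv2.imwrite(f'pics/{n}8z.png',cv2.resize(b,None,fx=3.15,fy=3.15,interpolation=cv2.INTER_CUBIC))
E
```

```text
t 14.03 tcp [0.4592 0.283  0.3747] F [0.8 0.6 0.3] w 1.002
[ 49.    9.    3.8   0.2 -83.7  17.7]
delta [-0.0011 -0.138   0.0122] [-0.0178 -0.0102  0.0001] |d| 0.139
delta [-0.0018 -0.1368  0.0801] [-0.0178 -0.0102  0.0001] |d| 0.159
```

View pics/side8z.png

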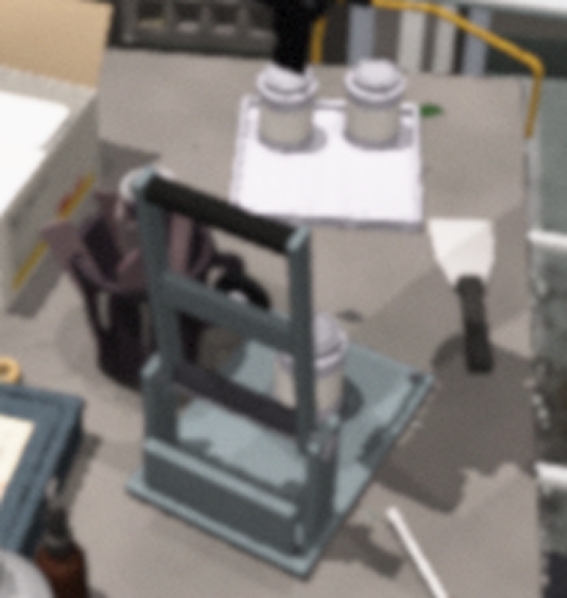

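View pics/top8z.png

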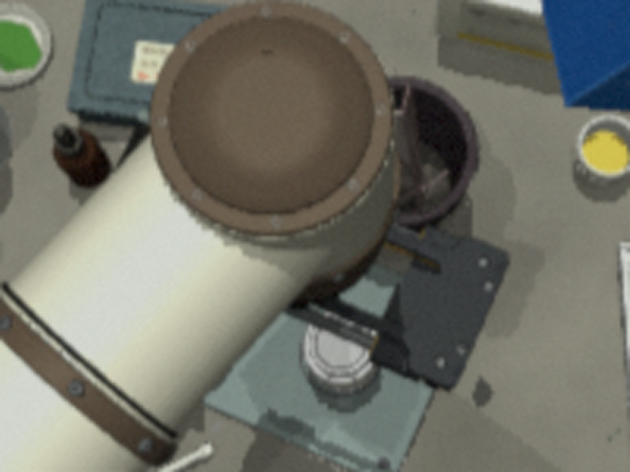

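Request:
jog_arm:
  moves:
    - [-1,0,-0.02,0.003,-0.018,-0.01,0]
    - [-1,-0.001,-0.055,0.005,-0.018,-0.01,0]
    - [-1,-0.001,-0.09,0.007,-0.018,-0.01,0]
    - [-1,-0.001,-0.12,0.009,-0.018,-0.01,0]
    - [-1,-0.001,-0.137,0.011,-0.018,-0.01,0]
    - [-1,-0.001,-0.138,0.012,-0.018,-0.01,0]
    - [-1,-0.001,-0.138,0.02,-0.018,-0.01,0]
    - [-1,-0.002,-0.137,0.045,-0.018,-0.01,0]
    - [-1,-0.002,-0.137,0.07,-0.018,-0.01,0]
    - [-1,-0.002,-0.137,0.08,-0.018,-0.01,0]

```text
time_s: 14.97
tcp_pos: [0.5072, 0.4065, 0.2808]
ee_rot: [[0.918, -0.396, -0.02], [-0.397, -0.918, -0.015], [-0.012, 0.022, -1.0]]
wrist_force: [-0.6, -0.5, -1.6]
gripper_width: 0.999
```

```bash
python3 - <<'E'
from h import *
s=st(); plan([.513,.4103,.297],Rdown(-23.3))
for n in('side','top'):
  c=snap(n,n+'9'); b=cv2.imread(f'pics/{n}9.png'); 
  b=b[150:340,250:430] if n=='side' else b[170:320,180:380]
  cv2.imwrite(f'pics/{n}9z.png',cv2.resize(b,None,fx=3.15,fy=3.15,interpolation=cv2.INTER_CUBIC))
E
```

```text
t 14.97 tcp [0.5072 0.4065 0.2808] F [-0.6 -0.5 -1.6] w 0.999
delta [ 0.0036 -0.0054 -0.0164] [ 0.0221  0.0125 -0.001 ] |d| 0.018
```

View pics/side9z.png

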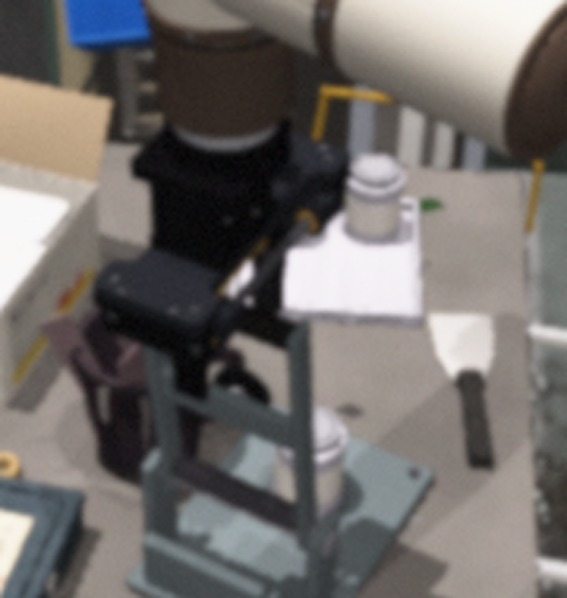

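Request:
jog_arm:
  moves:
    - [-1,0.002,-0.003,-0.008,0.011,0.006,0]
    - [-1,0.0036,-0.0054,-0.016,0.022,0.0125,0]
    - [-1,0.0036,-0.0054,-0.016,0.022,0.0125,0]
    - [-1,0.0036,-0.0054,-0.016,0.022,0.0125,0]
    - [-1,0.0036,-0.0054,-0.016,0.022,0.0125,0]
    - [-1,0.0036,-0.0054,-0.016,0.022,0.0125,0]
    - [-1,0.0036,-0.0054,-0.016,0.022,0.0125,0]
    - [-1,0.0036,-0.0054,-0.016,0.022,0.0125,0]
    - [-1,0.0036,-0.0054,-0.016,0.022,0.0125,0]
    - [-1,0.0036,-0.0054,-0.016,0.022,0.0125,0]

```text
time_s: 15.9
tcp_pos: [0.5149, 0.4126, 0.3006]
ee_rot: [[0.918, -0.396, 0.006], [-0.396, -0.918, 0.004], [0.003, -0.006, -1.0]]
wrist_force: [-0.4, -0.7, -0.3]
gripper_width: 0.999
```

```bash
python3 - <<'E'
from h import *
s=st(); plan([.513,.4103,.297],Rdown(-23.3))
E
```

```text
t 15.9 tcp [0.5149 0.4126 0.3006] F [-0.4 -0.7 -0.3] w 0.999
delta [-0.0009  0.0029  0.0036] [-0.006  -0.0035 -0.0001] |d| 0.005
```

Request:
jog_arm:
  moves:
    - [-0.5,-0.001,0.002,0.003,-0.006,-0.0035,0]
    - [0,-0.001,0.003,0.0036,-0.006,-0.0035,0]
    - [1,-0.001,0.003,0.0036,-0.006,-0.0035,0]
    - [1,-0.001,0.003,0.0036,-0.006,-0.0035,0]
    - [1,-0.001,0.003,0.0036,-0.006,-0.0035,0]
    - [1,-0.001,0.003,0.0036,-0.006,-0.0035,0]
    - [1,-0.001,0.003,0.0036,-0.006,-0.0035,0]
    - [1,-0.001,0.003,0.0036,-0.006,-0.0035,0]
    - [1,-0.001,0.003,0.0036,-0.006,-0.0035,0]
    - [1,-0.001,0.003,0.0036,-0.006,-0.0035,0]

```text
time_s: 16.73
tcp_pos: [0.5129, 0.4102, 0.2972]
ee_rot: [[0.918, -0.396, 0.0], [-0.396, -0.918, 0.0], [0.0, -0.0, -1.0]]
wrist_force: [0.2, 0.6, -1.4]
gripper_width: 0.327
```

```bash
python3 - <<'E'
from h import *
s=st(); plan([.513,.4103,.297],Rdown(-23.3))
for n in('side','top'):
  c=snap(n,n+'10'); b=cv2.imread(f'pics/{n}10.png'); 
  b=b[150:340,250:430] if n=='side' else b[170:320,180:380]
  cv2.imwrite(f'pics/{n}10z.png',cv2.resize(b,None,fx=3.15,fy=3.15,interpolation=cv2.INTER_CUBIC))
E
```

```text
t 16.73 tcp [0.5129 0.4102 0.2972] F [ 0.2  0.6 -1.4] w 0.327
delta [ 0.0001 -0.0001  0.0002] [-0.0005 -0.     -0.0002] |d| 0.0
```

View pics/side10z.png

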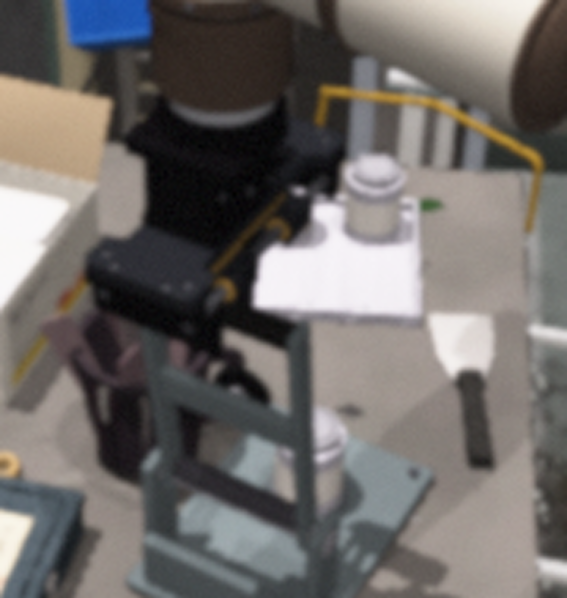

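```bash
python3 - <<'E'
import numpy as np
for th in [.03,.08,.15,.23,.31,.4,.5,.6,.7,.8,.9,1.0,1.1,1.2,1.3,1.4,1.45,1.5,1.55,1.6,1.65,1.7,1.74]:
    f=th-.13; print(th, round(.21*np.sin(f)+.0272,4), round(.2082-.21*np.cos(f),4))
E
```

```text
0.03 0.0062 -0.0008
0.08 0.0167 -0.0015
0.15 0.0314 -0.0018
0.23 0.0482 -0.0008
0.31 0.0648 0.0016
0.4 0.0832 0.0058
0.5 0.1031 0.0124
0.6 0.1223 0.021
0.7 0.1405 0.0314
0.8 0.1576 0.0436
0.9 0.1734 0.0574
1.0 0.1877 0.0728
1.1 0.2004 0.0895
1.2 0.2114 0.1074
1.3 0.2206 0.1263
1.4 0.2278 0.146
1.45 0.2306 0.1561
1.5 0.233 0.1663
1.55 0.2348 0.1767
1.6 0.2361 0.1871
1.65 0.2369 0.1975
1.7 0.2372 0.208
1.74 0.237 0.2164
```

Request:
jog_arm:
  moves:
    - [1,0,0,0,0,0,0]
    - [1,0,0,0,0,0,0]
    - [1,0,0,0,0,0,0]
    - [1,0,0.006,-0.001,0,0,0]
    - [1,0,0.017,-0.0015,0,0,0]
    - [1,0,0.031,-0.002,0,0,0]
    - [1,0,0.048,-0.001,0,0,0]
    - [1,0,0.065,0.0015,0,0,0]
    - [1,0,0.083,0.006,0,0,0]
    - [1,0,0.083,0.006,0,0,0]

```text
time_s: 17.67
tcp_pos: [0.4787, 0.3326, 0.2896]
ee_rot: [[0.918, -0.397, -0.002], [-0.397, -0.918, 0.002], [-0.002, -0.001, -1.0]]
wrist_force: [1.3, 4.2, -6.5]
gripper_width: 0.211
```

```bash
python3 - <<'E'
from h import *
s=st()
for n in('side','top'):
  c=snap(n,n+'11'); b=cv2.imread(f'pics/{n}11.png'); 
  b=b[150:340,250:430] if n=='side' else b[170:320,180:380]
  cv2.imwrite(f'pics/{n}11z.png',cv2.resize(b,None,fx=3.15,fy=3.15,interpolation=cv2.INTER_CUBIC))
E
```

```text
t 17.67 tcp [0.4787 0.3326 0.2896] F [ 1.3  4.2 -6.5] w 0.211
```

View pics/side11z.png

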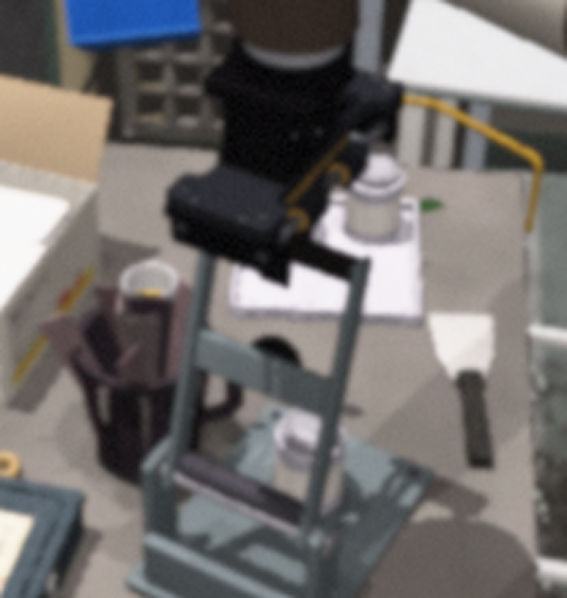

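Request:
jog_arm:
  moves:
    - [1,0,0.01,0.003,0,0,0]
    - [1,0,0.029,0.011,0,0,0]
    - [1,0,0.048,0.02,0,0,0]
    - [1,0,0.066,0.0315,0,0,0]
    - [1,0,0.0825,0.0445,0,0,0]
    - [1,0,0.098,0.059,0,0,0]
    - [1,0,0.1115,0.075,0,0,0]
    - [1,0,0.1235,0.0925,0,0,0]
    - [1,0,0.133,0.111,0,0,0]
    - [1,0,0.1375,0.1205,0,0,0]

```text
time_s: 18.6
tcp_pos: [0.4267, 0.2107, 0.1715]
ee_rot: [[0.919, -0.395, 0.004], [-0.395, -0.919, 0.007], [0.001, -0.008, -1.0]]
wrist_force: [-4.9, 10.6, 2.6]
gripper_width: 0.21
```

Request:
jog_arm:
  moves:
    - [1,0,0.004,0.01,0,0,0]
    - [1,0,0.0073,0.0195,0,0,0]
    - [1,0,0.01,0.0295,0,0,0]
    - [1,0,0.0125,0.04,0,0,0]
    - [1,0,0.0143,0.05,0,0,0]
    - [1,0,0.0155,0.0605,0,0,0]
    - [1,0,0.0164,0.071,0,0,0]
    - [1,0,0.0167,0.0815,0,0,0]
    - [1,0,0.0167,0.086,0,0,0]
    - [1,0,0.0167,0.086,0,0,0]

```text
time_s: 19.43
tcp_pos: [0.4193, 0.1937, 0.0864]
ee_rot: [[0.919, -0.394, -0.0], [-0.394, -0.919, -0.0], [-0.0, 0.0, -1.0]]
wrist_force: [-8.5, 3.5, 10.2]
gripper_width: 0.203
```

```bash
python3 - <<'E'
from h import *
s=st()
for n in('side','top'):
  c=snap(n,n+'12'); b=cv2.imread(f'pics/{n}12.png'); 
  b=b[180:370,250:430] if n=='side' else b[170:320,180:380]
  cv2.imwrite(f'pics/{n}12z.png',cv2.resize(b,None,fx=3.15,fy=3.15,interpolation=cv2.INTER_CUBIC))
E
```

```text
t 19.43 tcp [0.4193 0.1937 0.0864] F [-8.5  3.5 10.2] w 0.203
```

View pics/side12z.png

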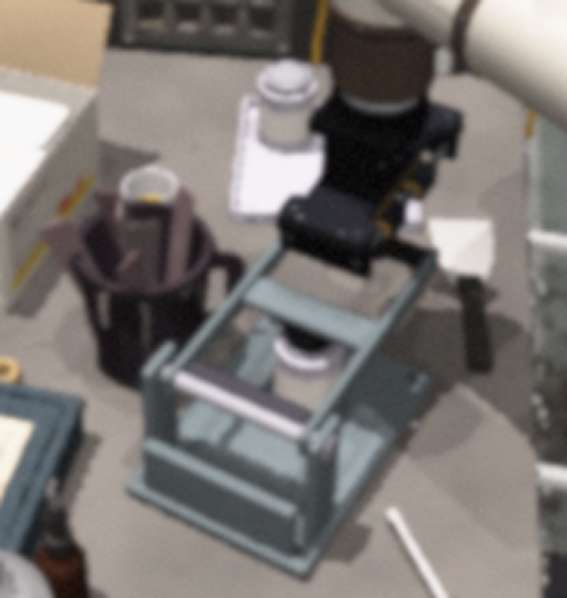

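Request:
jog_arm:
  moves:
    - [1,0,0,0.002,0,0,0]
    - [1,0,0,0.004,0,0,0]
    - [1,0,0,0.006,0,0,0]
    - [1,0,0,0.006,0,0,0]
    - [1,0,0,0.006,0,0,0]
    - [1,0,0,0.006,0,0,0]
    - [1,0,0,0.006,0,0,0]
    - [1,0,0,0.006,0,0,0]
    - [1,0,0,0.006,0,0,0]
    - [1,0,0,0.006,0,0,0]

```text
time_s: 20.37
tcp_pos: [0.4193, 0.1936, 0.0814]
ee_rot: [[0.919, -0.395, 0.0], [-0.395, -0.919, 0.0], [0.0, -0.0, -1.0]]
wrist_force: [-10.3, 3.0, 16.1]
gripper_width: 0.201
```

```bash
python3 - <<'E'
from h import *
s=st()
for n in('side','top'):
  c=snap(n,n+'13'); b=cv2.imread(f'pics/{n}13.png'); 
  b=b[215:345,290:390] if n=='side' else b[170:320,180:380]
  cv2.imwrite(f'pics/{n}13z.png',cv2.resize(b,None,fx=4.6,fy=4.6,interpolation=cv2.INTER_CUBIC)[:600,:800])
E
```

```text
t 20.37 tcp [0.4193 0.1936 0.0814] F [-10.3   3.   16.1] w 0.201
```

View pics/side13z.png

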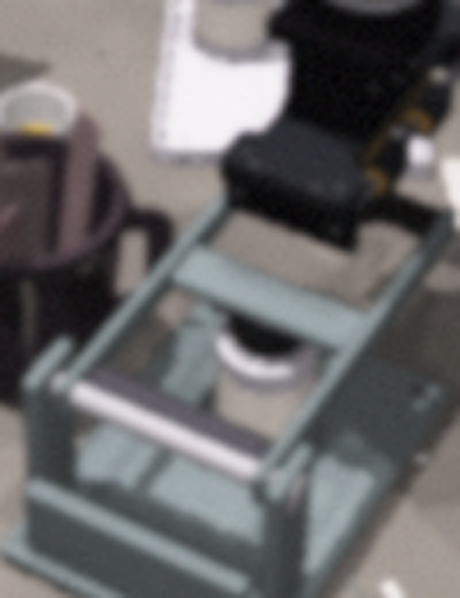

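```bash
python3 - <<'E'
from h import *
s=load('side13');t=load('top13')
H=spot+.11*X;H[2]=.11
for th in(1.6,1.65,1.7,1.74):
  f=th-.13
  B=H-X*.21*np.sin(f)+np.array([0,0,.21*np.cos(f)])
  C=H-X*.11*np.sin(f)+np.array([0,0,.11*np.cos(f)])
  for nm,P in(('bar+',B+.053*Y),('bar-',B-.053*Y),('crossmid',C),('x+',C+.057*Y)):
    print(th,nm,((proj(s,P)-[290,215])*4.6).round(0),((proj(t,P)-[180,170])*4.6).round(0))
E
```

```text
1.6 bar+ [448. 195.] [628. 667.]
1.6 bar- [278. 131.] [712. 471.]
1.6 crossmid [277. 283.] [488. 492.]
1.6 x+ [373. 322.] [441. 596.]
1.65 bar+ [447. 208.] [629. 669.]
1.65 bar- [278. 144.] [713. 475.]
1.65 crossmid [277. 289.] [489. 493.]
1.65 x+ [373. 329.] [443. 597.]
1.7 bar+ [445. 222.] [629. 671.]
1.7 bar- [277. 157.] [712. 478.]
1.7 crossmid [277. 297.] [490. 495.]
1.7 x+ [372. 336.] [444. 598.]
1.74 bar+ [444. 233.] [629. 671.]
1.74 bar- [276. 168.] [711. 480.]
1.74 crossmid [276. 303.] [490. 496.]
1.74 x+ [372. 342.] [444. 599.]
```

View pics/top13z.png

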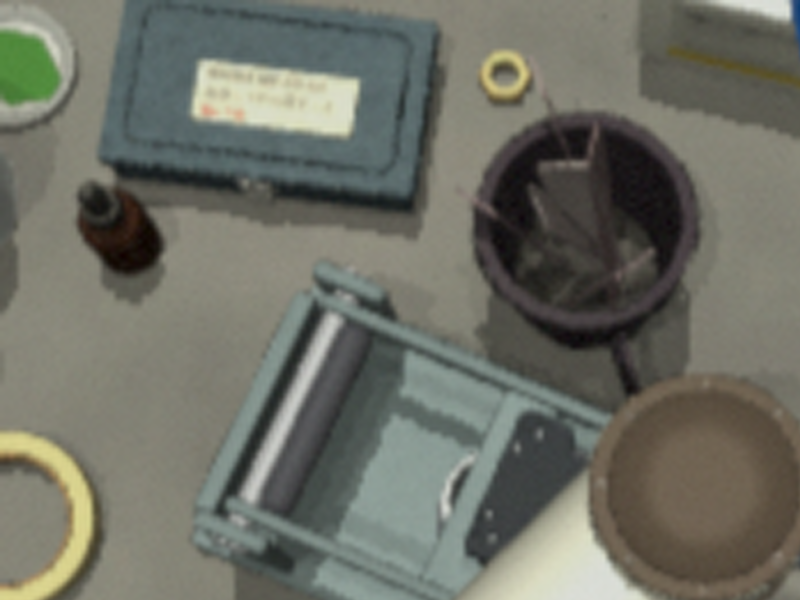

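```bash
python3 - <<'E'
from h import *
a=load('side12')['frame'];b=load('side13')['frame']
for (r0,r1,c0,c1) in [(265,300,320,385),(255,275,375,392),(240,262,330,372),(290,312,335,362),(295,330,290,350)]:
  A=cv2.cvtColor(a[r0:r1,c0:c1],cv2.COLOR_RGB2GRAY).astype(np.float32);B=cv2.cvtColor(b[r0:r1,c0:c1],cv2.COLOR_RGB2GRAY).astype(np.float32)
  print(cv2.phaseCorrelate(A,B,cv2.createHanningWindow(A.shape[::-1],cv2.CV_32F)))
E
```

```text
((0.29662805908296264, 0.5480859801724769), 1.0725843888006092)
((-0.40326349874914413, 1.2073175885521668), 0.9807342655128903)
((0.2355754005845263, 0.4931594641780652), 1.03338767864086)
((0.7940294238356742, 0.13532363768349853), 1.0201764169298573)
((-0.006569592575409899, 0.061989767230045345), 1.033189473770283)
```

Request:
jog_arm:
  moves:
    - [1,0,0,0.002,0,0,0]
    - [1,0,0,0.004,0,0,0]
    - [1,0,0,0.006,0,0,0]
    - [1,0,0,0.006,0,0,0]
    - [1,0,0,0.006,0,0,0]
    - [1,0,0,0.006,0,0,0]
    - [1,0,0,0.006,0,0,0]
    - [1,0,0,0.006,0,0,0]
    - [1,0,0,0.006,0,0,0]
    - [1,0,0,0.006,0,0,0]

```text
time_s: 21.3
tcp_pos: [0.4198, 0.1934, 0.0785]
ee_rot: [[0.92, -0.392, 0.002], [-0.392, -0.92, -0.001], [0.002, 0.0, -1.0]]
wrist_force: [-17.7, 0.2, 40.0]
gripper_width: 0.201
```

```bash
python3 - <<'E'
from h import *
st(); snap('side','side14')
a=load('side13')['frame'];b=load('side14')['frame']
for (r0,r1,c0,c1) in [(265,300,320,385),(255,275,375,392),(240,262,330,372),(290,312,335,362),(295,330,290,350)]:
  A=cv2.cvtColor(a[r0:r1,c0:c1],cv2.COLOR_RGB2GRAY).astype(np.float32);B=cv2.cvtColor(b[r0:r1,c0:c1],cv2.COLOR_RGB2GRAY).astype(np.float32)
  print(cv2.phaseCorrelate(A,B,cv2.createHanningWindow(A.shape[::-1],cv2.CV_32F)))
b=cv2.imread('pics/side14.png')[215:345,290:390]
cv2.imwrite(f'pics/side14z.png',cv2.resize(b,None,fx=4.6,fy=4.6,interpolation=cv2.INTER_CUBIC)[:600,:800])
E
```

```text
t 21.3 tcp [0.4198 0.1934 0.0785] F [-17.7   0.2  40. ] w 0.201
((-0.10493817549253492, 0.3675871370823849), 1.007481074259605)
((0.013218262641188971, 0.5888113374562298), 0.8892115619447496)
((0.5102147619513531, 0.8121373889634533), 1.040551245212555)
((0.337721043230216, -0.20911228694973438), 0.8881129122074739)
((-0.000735008177905172, 0.07692920984531426), 0.9887854530855461)
```

View pics/side14z.png

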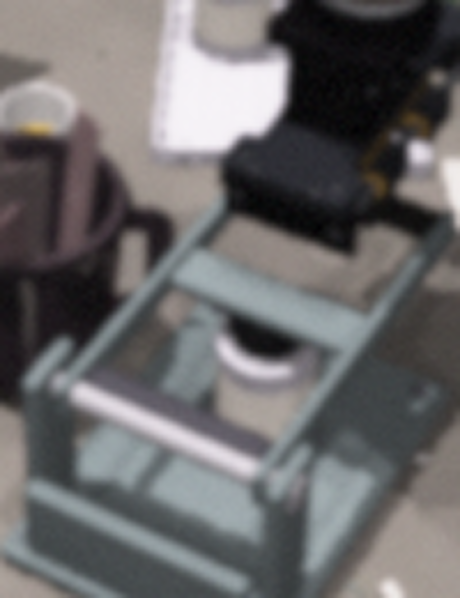

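Request:
jog_arm:
  moves:
    - [1,0,0,-0.006,0,0,0]
    - [1,0,0,-0.012,0,0,0]
    - [1,0,0,-0.02,0,0,0]
    - [1,0,-0.001,-0.035,0,0,0]
    - [1,0,-0.004,-0.055,0,0,0]
    - [1,0,-0.009,-0.0755,0,0,0]
    - [1,0,-0.0165,-0.095,0,0,0]
    - [1,0,-0.026,-0.114,0,0,0]
    - [1,0,-0.037,-0.132,0,0,0]
    - [1,0,-0.043,-0.14,0,0,0]

```text
time_s: 22.18
tcp_pos: [0.4404, 0.2385, 0.2155]
ee_rot: [[0.919, -0.394, 0.01], [-0.394, -0.919, 0.012], [0.005, -0.015, -1.0]]
wrist_force: [10.2, 11.4, -11.2]
gripper_width: 0.202
```

Request:
jog_arm:
  moves:
    - [1,0,-0.0065,-0.0115,0,0,0]
    - [1,0,-0.021,-0.027,0,0,0]
    - [1,0,-0.0365,-0.041,0,0,0]
    - [1,0,-0.0535,-0.053,0,0,0]
    - [1,0,-0.072,-0.0635,0,0,0]
    - [1,0,-0.091,-0.072,0,0,0]
    - [1,0,-0.111,-0.079,0,0,0]
    - [1,0,-0.1295,-0.083,0,0,0]
    - [1,0,-0.146,-0.0855,0,0,0]
    - [1,0,-0.163,-0.0865,0,0,0]

```text
time_s: 23.02
tcp_pos: [0.5, 0.3799, 0.2939]
ee_rot: [[0.918, -0.397, -0.008], [-0.397, -0.918, -0.01], [-0.003, 0.013, -1.0]]
wrist_force: [5.4, -2.1, -13.9]
gripper_width: 0.21
```

Request:
jog_arm:
  moves:
    - [1,0,-0.01,0.0005,0,0,0]
    - [1,0,-0.019,0.001,0,0,0]
    - [1,0,-0.026,0.0015,0,0,0]
    - [1,0,-0.031,0.002,0,0,0]
    - [1,0,-0.032,0.002,0,0,0]
    - [1,0,-0.032,0.002,0,0,0]
    - [1,0,-0.032,0.002,0,0,0]
    - [1,0,-0.032,0.002,0,0,0]
    - [1,0,-0.032,0.002,0,0,0]
    - [1,0,-0.032,0.002,0,0,0]

```text
time_s: 23.85
tcp_pos: [0.5123, 0.4081, 0.2931]
ee_rot: [[0.918, -0.397, -0.007], [-0.397, -0.918, -0.008], [-0.003, 0.01, -1.0]]
wrist_force: [4.4, -3.6, -16.1]
gripper_width: 0.207
```

```bash
python3 - <<'E'
from h import *
s=st(); print(s['joints'].round(1)); plan([.513,.4103,.297],Rdown(-23.3))
for n in('side','top'):
  c=snap(n,n+'15'); b=cv2.imread(f'pics/{n}15.png'); 
  b=b[150:340,250:430] if n=='side' else b[170:320,180:380]
  cv2.imwrite(f'pics/{n}15z.png',cv2.resize(b,None,fx=3.15,fy=3.15,interpolation=cv2.INTER_CUBIC))
E
```

```text
t 23.85 tcp [0.5123 0.4081 0.2931] F [  4.4  -3.6 -16.1] w 0.207
[ 52.7  23.4  12.5  -0.  -79.7  13.9]
delta [-0.0002 -0.0023 -0.0039] [ 0.0101  0.0029 -0.0019] |d| 0.005
```

View pics/side15z.png

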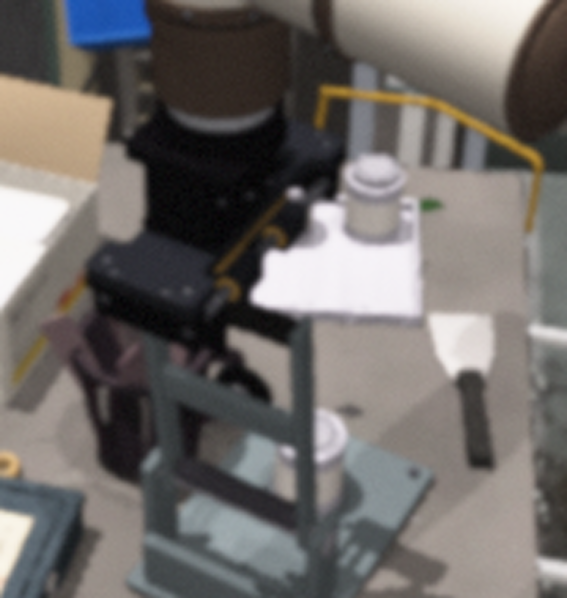

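Request:
jog_arm:
  moves:
    - [0.5,0,0,0,0,0,0]
    - [0,0,0,0,0,0,0]
    - [-0.6,0,0,0,0,0,0]
    - [-1,0,0,0,0,0,0]
    - [-1,0,0,-0.02,0,0,0]
    - [-1,0,0,-0.05,0,0,0]
    - [-1,0,0,-0.075,0,0,0]
    - [-1,0,0,-0.075,0,0,0]
    - [-1,0,0,-0.075,0,0,0]
    - [-1,0,0,-0.075,0,0,0]

```text
time_s: 24.78
tcp_pos: [0.5128, 0.4111, 0.3729]
ee_rot: [[0.919, -0.395, 0.001], [-0.395, -0.919, 0.002], [-0.0, -0.002, -1.0]]
wrist_force: [0.3, 0.4, -1.0]
gripper_width: 0.848
```

```bash
python3 - <<'E'
from h import *
s=st(); plan([.4575,.2835,.365],Rdown(15)); plan([.4575,.2835,.2],Rdown(15))
E
```

```text
t 24.78 tcp [0.5128 0.4111 0.3729] F [ 0.3  0.4 -1. ] w 0.848
delta [-0.0003  0.1391  0.0076] [-2.000e-03 -6.000e-04 -6.683e-01] |d| 0.139
delta [-0.0003  0.1394  0.1726] [-2.000e-03 -6.000e-04 -6.683e-01] |d| 0.222
```

Request:
jog_arm:
  moves:
    - [-1,0,0.025,0,0,0,-0.08]
    - [-1,0,0.06,0,0,0,-0.19]
    - [-1,0,0.098,0,0,0,-0.3]
    - [-1,0,0.128,0.01,0,0,-0.41]
    - [-1,0,0.139,0.03,0,0,-0.52]
    - [-1,0,0.139,0.065,0,0,-0.63]
    - [-1,0,0.139,0.1,0,0,-0.668]
    - [-1,0,0.139,0.135,0,0,-0.668]
    - [-1,0,0.139,0.165,0,0,-0.668]
    - [-1,0,0.139,0.173,0,0,-0.668]

```text
time_s: 25.62
tcp_pos: [0.455, 0.2807, 0.1933]
ee_rot: [[0.966, 0.257, -0.009], [0.257, -0.966, -0.007], [-0.01, 0.004, -1.0]]
wrist_force: [-1.1, -0.7, -0.7]
gripper_width: 0.997
```

Request:
jog_arm:
  moves:
    - [-1,0,0,0.03,0,0,0]
    - [-1,0,0,0.06,0,0,0]
    - [-1,0,0,0.08,0,0,0]
    - [-1,0,0,0.08,0,0,0]
    - [-1,0,0,0.08,0,0,0]
    - [-1,0,0,0.08,0,0,0]
    - [-1,0,0,0.08,0,0,0]
    - [-1,0,0,0.08,0,0,0]
    - [-1,0,0,0.08,0,0,0]
    - [-1,0,0,0.08,0,0,0]

```text
time_s: 26.45
tcp_pos: [0.4585, 0.2836, 0.12]
ee_rot: [[0.966, 0.258, 0.001], [0.258, -0.966, 0.002], [0.002, -0.001, -1.0]]
wrist_force: [0.8, -0.3, 0.1]
gripper_width: 1.001
```

```bash
python3 - <<'E'
from h import *
s=st(); plan([.4577,.283,.049],Rdown(15))
E
```

```text
t 26.45 tcp [0.4585 0.2836 0.12  ] F [ 0.8 -0.3  0.1] w 1.001
delta [-0.001   0.0005  0.071 ] [-0.0011 -0.0017 -0.0006] |d| 0.071
```

Request:
jog_arm:
  moves:
    - [-1,-0.001,0.0005,0.025,0,0,0]
    - [-1,-0.001,0.0005,0.05,0,0,0]
    - [-1,-0.001,0.0005,0.068,0,0,0]
    - [-1,-0.001,0.0005,0.071,0,0,0]
    - [0,-0.001,0.0005,0.071,0,0,0]
    - [1,-0.001,0.0005,0.071,0,0,0]
    - [1,-0.001,0.0005,0.071,0,0,0]
    - [1,-0.001,0.0005,0.071,0,0,0]
    - [1,-0.001,0.0005,0.071,0,0,0]
    - [1,-0.001,0.0005,0.071,0,0,0]

```text
time_s: 27.28
tcp_pos: [0.4578, 0.2829, 0.0491]
ee_rot: [[0.966, 0.258, 0.001], [0.258, -0.966, 0.001], [0.002, -0.001, -1.0]]
wrist_force: [0.1, -0.2, 2.7]
gripper_width: 0.655
```

Request:
jog_arm:
  moves:
    - [1,0,0,0,0,0,0]
    - [1,0,0,0,0,0,0]
    - [1,0,0,-0.008,0,0,0]
    - [1,0,0,-0.024,0,0,0]
    - [1,0,0,-0.042,0,0,0]
    - [1,0,0,-0.055,0,0,0]
    - [1,0,0,-0.055,0,0,0]
    - [1,0,0,-0.055,0,0,0]
    - [1,0,0,-0.055,0,0,0]
    - [1,0,0,-0.055,0,0,0]

```text
time_s: 28.12
tcp_pos: [0.4565, 0.2819, 0.1017]
ee_rot: [[0.966, 0.258, -0.002], [0.258, -0.966, -0.002], [-0.002, 0.001, -1.0]]
wrist_force: [0.2, -0.5, -1.7]
gripper_width: 0.656
```

```bash
python3 - <<'E'
from h import *
s=st(); plan([.4245,.0085,.105],Rdown(15))
for n in('side','top'):
  c=snap(n,n+'16'); b=cv2.imread(f'pics/{n}16.png'); 
  b=b[180:370,250:430] if n=='side' else b[190:340,330:480]
  cv2.imwrite(f'pics/{n}16z.png',cv2.resize(b,None,fx=3.15,fy=3.15,interpolation=cv2.INTER_CUBIC))
E
```

```text
t 28.12 tcp [0.4565 0.2819 0.1017] F [ 0.2 -0.5 -1.7] w 0.656
delta [-0.1014  0.2559 -0.0028] [ 0.001   0.0024 -0.001 ] |d| 0.275
```

View pics/side16z.png

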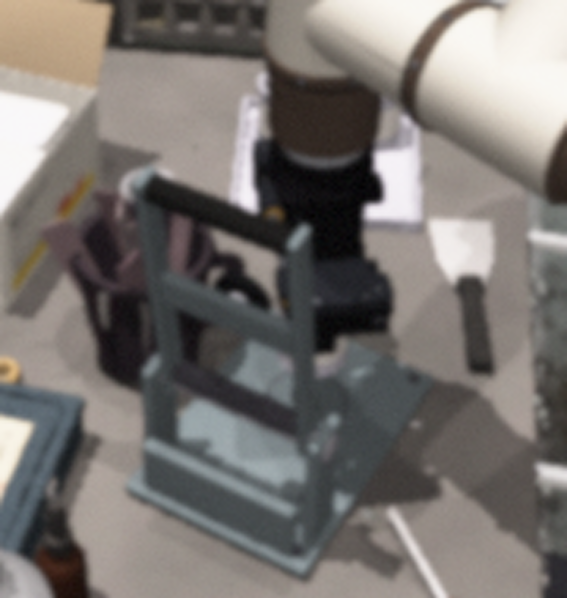

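View pics/top16z.png

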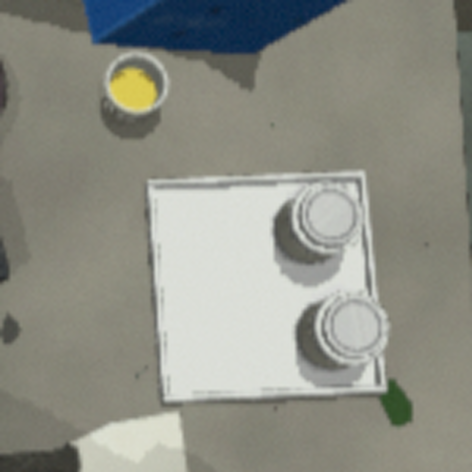

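Request:
jog_arm:
  moves:
    - [1,-0.005,0.013,-0.001,0,0,0]
    - [1,-0.018,0.045,-0.003,0,0,0]
    - [1,-0.033,0.082,-0.003,0,0,0]
    - [1,-0.048,0.12,-0.003,0,0,0]
    - [1,-0.063,0.158,-0.003,0,0,0]
    - [1,-0.078,0.196,-0.003,0,0,0]
    - [1,-0.091,0.229,-0.003,0,0,0]
    - [1,-0.099,0.247,-0.003,0,0,0]
    - [1,-0.101,0.253,-0.003,0,0,0]
    - [1,-0.101,0.253,-0.003,0,0,0]

```text
time_s: 29.05
tcp_pos: [0.4243, 0.0104, 0.1059]
ee_rot: [[0.967, 0.255, -0.0], [0.255, -0.967, 0.0], [-0.0, -0.0, -1.0]]
wrist_force: [0.6, 0.1, -2.1]
gripper_width: 0.662
```

```bash
python3 - <<'E'
from h import *
s=st(); plan([.4245,.0115,.0405],Rdown(15))
E
```

```text
t 29.05 tcp [0.4243 0.0104 0.1059] F [ 0.6  0.1 -2.1] w 0.662
delta [ 0.0005 -0.001   0.0654] [-0.0002  0.0004 -0.0037] |d| 0.065
```

Request:
jog_arm:
  moves:
    - [1,0,-0.001,0.015,0,0,0]
    - [1,0,-0.001,0.035,0,0,0]
    - [1,0,-0.001,0.051,0,0,0]
    - [1,0,-0.001,0.06,0,0,0]
    - [1,0,-0.001,0.0645,0,0,0]
    - [1,0,-0.001,0.0655,0,0,0]
    - [1,0,-0.001,0.0655,0,0,0]
    - [1,0,-0.001,0.0655,0,0,0]
    - [0.2,0,-0.001,0.0655,0,0,0]
    - [-0.3,0,-0.001,0.0655,0,0,0]

```text
time_s: 29.88
tcp_pos: [0.4254, 0.0134, 0.041]
ee_rot: [[0.966, 0.258, 0.002], [0.258, -0.966, 0.001], [0.002, -0.0, -1.0]]
wrist_force: [-0.6, -0.0, -2.7]
gripper_width: 0.663
```

Request:
jog_arm:
  moves:
    - [-0.6,0,0,0,0,0,0]
    - [-0.6,0,0,0,0,0,0]
    - [-0.7,0,0,-0.01,0,0,0]
    - [-0.7,0,0,-0.035,0,0,0]
    - [-0.7,0,0,-0.065,0,0,0]
    - [-0.7,0,0,-0.09,0,0,0]
    - [-1,0,0,-0.1,0,0,0]
    - [-1,0,0,-0.1,0,0,0]
    - [-1,0,0,-0.1,0,0,0]
    - [-1,0,0,-0.1,0,0,0]

```text
time_s: 30.72
tcp_pos: [0.4241, 0.0128, 0.1397]
ee_rot: [[0.966, 0.258, -0.001], [0.258, -0.966, -0.0], [-0.001, -0.0, -1.0]]
wrist_force: [0.6, -0.4, -0.6]
gripper_width: 0.984
```

```bash
python3 - <<'E'
from h import *
s=st(); plan([.4248,-.088,.14],Rdown(15)); plan([.4248,-.088,.14],Rdown(45))
for n in('side',):
  c=snap(n,n+'17'); b=cv2.imread(f'pics/{n}17.png'); 
  b=b[140:300,290:430]
  cv2.imwrite(f'pics/{n}17z.png',cv2.resize(b,None,fx=3.7,fy=3.7,interpolation=cv2.INTER_CUBIC))
E
```

```text
t 30.72 tcp [0.4241 0.0128 0.1397] F [ 0.6 -0.4 -0.6] w 0.984
delta [-0.0253  0.0976 -0.0003] [-0.0004  0.0014 -0.0011] |d| 0.101
delta [-0.0253  0.0976 -0.0003] [-0.0007  0.0013 -0.5246] |d| 0.101
```

View pics/side17z.png

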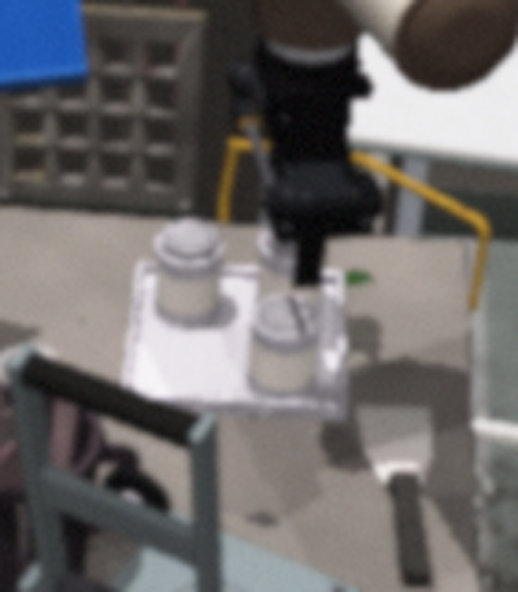

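Request:
jog_arm:
  moves:
    - [-1,-0.006,0.025,0,0,0,0]
    - [-1,-0.015,0.06,0,0,0,0]
    - [-1,-0.023,0.09,0,0,0,0]
    - [-1,-0.025,0.0975,0,0,0,0]
    - [-1,-0.025,0.0975,0,0,0,0]
    - [-1,-0.025,0.0975,0,0,0,0]
    - [-1,-0.025,0.0975,0,0,0,0]
    - [-1,-0.025,0.0975,0,0,0,0]
    - [-1,-0.025,0.0975,0,0,0,0]
    - [-1,-0.025,0.0975,0,0,0,0]

```text
time_s: 31.6
tcp_pos: [0.426, -0.0869, 0.1405]
ee_rot: [[0.966, 0.26, 0.0], [0.26, -0.966, 0.0], [0.0, -0.0, -1.0]]
wrist_force: [0.7, 0.1, 0.9]
gripper_width: 0.997
```

```bash
python3 - <<'E'
from h import *
s=st(); plan([.4248,-.0878,.0405],Rdown(15))
for n in('side','top'):
  c=snap(n,n+'18'); b=cv2.imread(f'pics/{n}18.png'); 
  b=b[140:300,290:430] if n=='side' else b[190:340,330:480]
  cv2.imwrite(f'pics/{n}18z.png',cv2.resize(b,None,fx=3.7,fy=3.7,interpolation=cv2.INTER_CUBIC))
E
```

```text
t 31.6 tcp [ 0.426  -0.0869  0.1405] F [0.7 0.1 0.9] w 0.997
delta [-0.0014  0.0006  0.1   ] [-0.0003 -0.0003  0.0007] |d| 0.1
```

View pics/side18z.png

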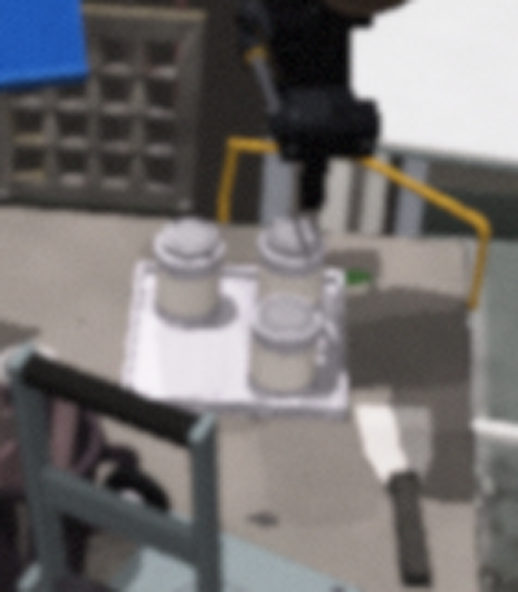

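View pics/top18z.png

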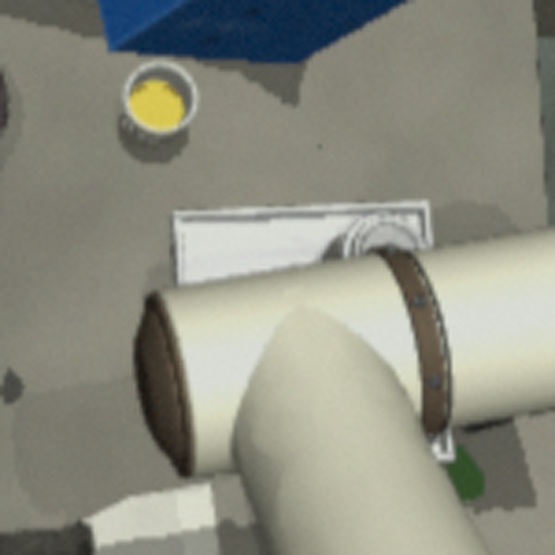

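Request:
jog_arm:
  moves:
    - [-1,-0.001,0.0005,0.025,0,0,0]
    - [-1,-0.001,0.0005,0.055,0,0,0]
    - [-1,-0.001,0.0005,0.08,0,0,0]
    - [-1,-0.001,0.0005,0.096,0,0,0]
    - [-1,-0.001,0.0005,0.1,0,0,0]
    - [0,-0.001,0.0005,0.1,0,0,0]
    - [1,-0.001,0.0005,0.1,0,0,0]
    - [1,-0.001,0.0005,0.1,0,0,0]
    - [1,-0.001,0.0005,0.1,0,0,0]
    - [1,-0.001,0.0005,0.1,0,0,0]

```text
time_s: 32.53
tcp_pos: [0.4258, -0.0882, 0.0414]
ee_rot: [[0.966, 0.258, 0.003], [0.258, -0.966, 0.001], [0.003, -0.0, -1.0]]
wrist_force: [-0.2, 0.2, -0.6]
gripper_width: 0.704
```

Request:
jog_arm:
  moves:
    - [1,0,0,0,0,0,0]
    - [1,0,0,0,0,0,0]
    - [1,0,0,0,0,0,0]
    - [1,0,0,-0.01,0,0,0]
    - [1,0,0,-0.03,0,0,0]
    - [1,0,0,-0.055,0,0,0]
    - [1,0,0,-0.08,0,0,0]
    - [1,0,0,-0.095,0,0,0]
    - [1,0,0,-0.1,0,0,0]
    - [1,0,0,-0.1,0,0,0]

```text
time_s: 33.37
tcp_pos: [0.4253, -0.0882, 0.1411]
ee_rot: [[0.966, 0.258, 0.002], [0.258, -0.966, 0.001], [0.002, -0.0, -1.0]]
wrist_force: [-0.3, 0.2, -3.6]
gripper_width: 0.66
```

```bash
python3 - <<'E'
from h import *
s=st(); plan([.457,.2842,.14],Rdown(15)); 
E
```

```text
t 33.37 tcp [ 0.4253 -0.0882  0.1411] F [-0.3  0.2 -3.6] w 0.66
delta [ 0.1267 -0.3516  0.0016] [-0.0004 -0.0025 -0.001 ] |d| 0.374
```

Request:
jog_arm:
  moves:
    - [1,0.006,-0.016,0,0,0,0]
    - [1,0.018,-0.05,0,0,0,0]
    - [1,0.032,-0.088,0,0,0,0]
    - [1,0.046,-0.127,0,0,0,0]
    - [1,0.06,-0.166,0,0,0,0]
    - [1,0.074,-0.205,0,0,0,0]
    - [1,0.088,-0.244,0,0,0,0]
    - [1,0.102,-0.283,0,0,0,0]
    - [1,0.114,-0.317,0,0,0,0]
    - [1,0.122,-0.34,0,0,0,0]

```text
time_s: 34.2
tcp_pos: [0.4543, 0.2743, 0.1382]
ee_rot: [[0.966, 0.26, -0.002], [0.26, -0.966, -0.002], [-0.002, 0.001, -1.0]]
wrist_force: [-0.1, -0.7, -2.5]
gripper_width: 0.657
```

Request:
jog_arm:
  moves:
    - [1,0.0045,-0.0115,0.01,0,0,0]
    - [1,0.0045,-0.0115,0.025,0,0,0]
    - [1,0.0045,-0.0115,0.04,0,0,0]
    - [1,0.0045,-0.0115,0.055,0,0,0]
    - [1,0.0045,-0.0115,0.065,0,0,0]
    - [1,0.0045,-0.0115,0.07,0,0,0]
    - [1,0.0045,-0.0115,0.07,0,0,0]
    - [1,0.0045,-0.0115,0.07,0,0,0]
    - [1,0.0045,-0.0115,0.07,0,0,0]
    - [1,0.0045,-0.0115,0.07,0,0,0]

```text
time_s: 35.03
tcp_pos: [0.457, 0.2843, 0.0715]
ee_rot: [[0.966, 0.258, 0.002], [0.258, -0.966, 0.002], [0.002, -0.001, -1.0]]
wrist_force: [0.1, 0.8, -2.9]
gripper_width: 0.663
```

```bash
python3 - <<'E'
from h import *
s=st(); plan([.457,.2842,.0495],Rdown(15)); 
E
```

```text
t 35.03 tcp [0.457  0.2843 0.0715] F [ 0.1  0.8 -2.9] w 0.663
delta [-0.0001  0.0001  0.022 ] [-0.0013 -0.0019 -0.0007] |d| 0.022
```

Lower 22 mm, release, rise while turning toward the lever pose.

Request:
jog_arm:
  moves:
    - [1,0,0,0.008,0,0,0]
    - [1,0,0,0.015,0,0,0]
    - [1,0,0,0.02,0,0,0]
    - [1,0,0,0.022,0,0,0]
    - [1,0,0,0.022,0,0,0]
    - [1,0,0,0.022,0,0,0]
    - [1,0,0,0.022,0,0,0]
    - [0.2,0,0,0.022,0,0,0]
    - [-0.3,0,0,0.022,0,0,0]
    - [-0.6,0,0,0.022,0,0,0]

```text
time_s: 35.87
tcp_pos: [0.4566, 0.2841, 0.0496]
ee_rot: [[0.966, 0.259, 0.001], [0.259, -0.966, 0.001], [0.001, -0.001, -1.0]]
wrist_force: [0.4, 0.1, 0.1]
gripper_width: 0.687
```

Request:
jog_arm:
  moves:
    - [-0.6,0,0,0,0,0,0]
    - [-0.6,0,0,-0.01,0,0,0]
    - [-1,0,0,-0.04,0,0,0]
    - [-1,0,0,-0.08,0,0,0.1]
    - [-1,0,0,-0.12,0,0,0.22]
    - [-1,0,0,-0.16,0,0,0.34]
    - [-1,0,0,-0.2,0,0,0.46]
    - [-1,0,0,-0.24,0,0,0.58]
    - [-1,0,0,-0.28,0,0,0.668]
    - [-1,0,0,-0.315,0,0,0.668]

```text
time_s: 36.7
tcp_pos: [0.4565, 0.2835, 0.3675]
ee_rot: [[0.917, -0.399, 0.003], [-0.399, -0.917, 0.002], [0.002, -0.003, -1.0]]
wrist_force: [1.1, 0.0, 0.1]
gripper_width: 0.997
```

```bash
python3 - <<'E'
from h import *
s=st()
# commanded estimate: xy .457,.2843, yaw -23.3, z .0495+.315
plan([.513,.4105,.365],Rdown(-23.3),cur=(np.array([.457,.2843,.3645]),Rdown(-23.3)))
for n in('side','top'):
  c=snap(n,n+'19'); b=cv2.imread(f'pics/{n}19.png'); 
  b=b[180:370,250:430] if n=='side' else b[170:320,180:380]
  cv2.imwrite(f'pics/{n}19z.png',cv2.resize(b,None,fx=3.15,fy=3.15,interpolation=cv2.INTER_CUBIC))
E
```

```text
t 36.7 tcp [0.4565 0.2835 0.3675] F [1.1 0.  0.1] w 0.997
delta [ 0.0015 -0.1381 -0.0005] [0. 0. 0.] |d| 0.138
```

View pics/side19z.png

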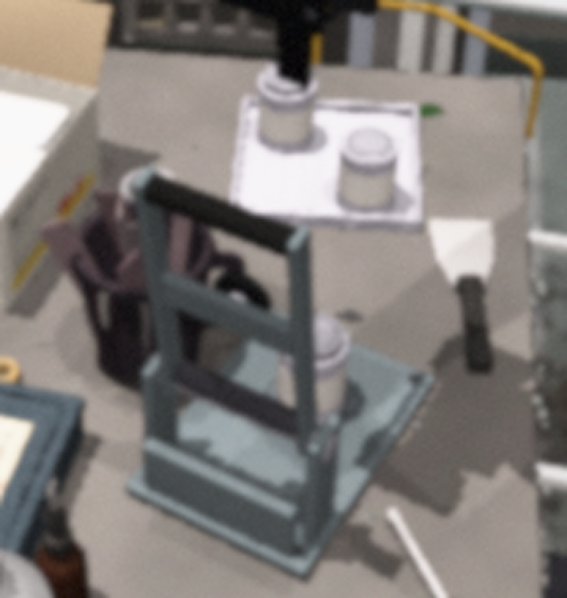

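View pics/top19z.png

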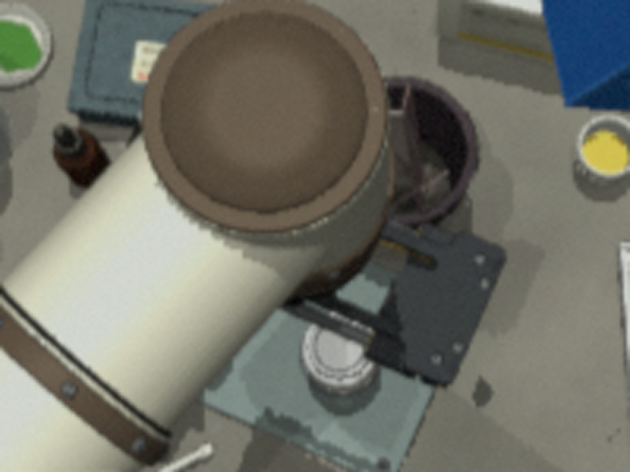

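Request:
jog_arm:
  moves:
    - [-1,0,-0.02,0,0,0,0]
    - [-1,0.001,-0.055,0,0,0,0]
    - [-1,0.001,-0.09,0,0,0,0]
    - [-1,0.0015,-0.12,0,0,0,0]
    - [-1,0.0015,-0.137,0,0,0,0]
    - [-1,0.0015,-0.138,0,0,0,0]
    - [-1,0.0015,-0.138,0.02,0,0,0]
    - [-1,0.0015,-0.138,0.045,0,0,0]
    - [-1,0.0015,-0.138,0.067,0,0,0]
    - [-0.5,0.0015,-0.138,0.07,0,0,0]

```text
time_s: 37.63
tcp_pos: [0.5105, 0.4082, 0.2887]
ee_rot: [[0.918, -0.396, -0.007], [-0.396, -0.918, -0.006], [-0.004, 0.008, -1.0]]
wrist_force: [0.0, -0.8, -1.7]
gripper_width: 0.978
```

Request:
jog_arm:
  moves:
    - [0,0,0,0,0,0,0]
    - [0.2,0,0,0,0,0,0]
    - [0.2,0,0,0,0,0,0]
    - [0.2,0,0,0,0,0,0]
    - [0.2,0,0,0,0,0,0]
    - [0.2,0,0,0,0,0,0]
    - [0.2,0,0,0,0,0,0]
    - [0.2,0,0,0,0,0,0]
    - [0.2,0,0,0,0,0,0]
    - [0.2,0,0,0,0,0,0]

```text
time_s: 38.47
tcp_pos: [0.5124, 0.41, 0.2936]
ee_rot: [[0.918, -0.396, 0.0], [-0.396, -0.918, 0.0], [-0.0, -0.0, -1.0]]
wrist_force: [-0.3, -0.3, -0.8]
gripper_width: 0.409
```

```bash
python3 - <<'E'
from h import *
s=st();plan([.513,.4105,.296],Rdown(-23.3))
E
```

```text
t 38.47 tcp [0.5124 0.41   0.2936] F [-0.3 -0.3 -0.8] w 0.409
delta [ 0.0003 -0.0007 -0.0024] [-0.0003  0.     -0.0002] |d| 0.002
```

Request:
jog_arm:
  moves:
    - [1,0,-0.0005,-0.002,0,0,0]
    - [1,0,-0.0005,-0.002,0,0,0]
    - [1,0,-0.0005,-0.002,0,0,0]
    - [1,0,-0.0005,-0.002,0,0,0]
    - [1,0,0.006,-0.003,0,0,0]
    - [1,0,0.017,-0.0035,0,0,0]
    - [1,0,0.031,-0.004,0,0,0]
    - [1,0,0.048,-0.003,0,0,0]
    - [1,0,0.065,-0.0005,0,0,0]
    - [1,0,0.083,0.004,0,0,0]

```text
time_s: 39.3
tcp_pos: [0.4796, 0.3355, 0.2884]
ee_rot: [[0.918, -0.396, 0.002], [-0.396, -0.918, 0.006], [-0.001, -0.006, -1.0]]
wrist_force: [3.3, 7.4, -5.6]
gripper_width: 0.212
```

Request:
jog_arm:
  moves:
    - [1,0,0.018,0.006,0,0,0]
    - [1,0,0.036,0.0135,0,0,0]
    - [1,0,0.053,0.023,0,0,0]
    - [1,0,0.07,0.034,0,0,0]
    - [1,0,0.085,0.0465,0,0,0]
    - [1,0,0.1,0.061,0,0,0]
    - [1,0,0.1125,0.0765,0,0,0]
    - [1,0,0.1235,0.0925,0,0,0]
    - [1,0,0.133,0.111,0,0,0]
    - [1,0,0.1375,0.1205,0,0,0]

```text
time_s: 40.13
tcp_pos: [0.4259, 0.2111, 0.1692]
ee_rot: [[0.918, -0.396, 0.005], [-0.396, -0.918, 0.011], [0.001, -0.012, -1.0]]
wrist_force: [-3.2, 13.1, 2.3]
gripper_width: 0.206
```

Request:
jog_arm:
  moves:
    - [1,0,0.004,0.01,0,0,0]
    - [1,0,0.0073,0.0195,0,0,0]
    - [1,0,0.01,0.0295,0,0,0]
    - [1,0,0.0125,0.04,0,0,0]
    - [1,0,0.0143,0.05,0,0,0]
    - [1,0,0.0155,0.0605,0,0,0]
    - [1,0,0.0164,0.071,0,0,0]
    - [1,0,0.0167,0.0815,0,0,0]
    - [1,0,0.0167,0.088,0,0,0]
    - [1,0,0.0167,0.09,0,0,0]

```text
time_s: 40.97
tcp_pos: [0.4187, 0.194, 0.0812]
ee_rot: [[0.919, -0.395, 0.002], [-0.395, -0.919, 0.004], [0.0, -0.004, -1.0]]
wrist_force: [-10.8, 5.9, 20.2]
gripper_width: 0.202
```

Already at 81 mm; press on until it is firm, as with the first.

Request:
jog_arm:
  moves:
    - [1,0,0,0.002,0,0,0]
    - [1,0,0,0.004,0,0,0]
    - [1,0,0,0.006,0,0,0]
    - [1,0,0,0.006,0,0,0]
    - [1,0,0,0.006,0,0,0]
    - [1,0,0,0.006,0,0,0]
    - [1,0,0,0.006,0,0,0]
    - [1,0,0,0.006,0,0,0]
    - [1,0,0,0.006,0,0,0]
    - [1,0,0,0.006,0,0,0]

```text
time_s: 41.8
tcp_pos: [0.4188, 0.194, 0.0777]
ee_rot: [[0.919, -0.394, 0.003], [-0.394, -0.919, 0.004], [0.001, -0.005, -1.0]]
wrist_force: [-15.2, 3.7, 32.2]
gripper_width: 0.202
```

```bash
python3 - <<'E'
from h import *
st(); snap('side','side20')
a=load('side14')['frame'];b=load('side20')['frame']
for (r0,r1,c0,c1) in [(265,300,320,385),(255,275,375,392),(240,262,330,372)]:
  A=cv2.cvtColor(a[r0:r1,c0:c1],cv2.COLOR_RGB2GRAY).astype(np.float32);B=cv2.cvtColor(b[r0:r1,c0:c1],cv2.COLOR_RGB2GRAY).astype(np.float32)
  print(cv2.phaseCorrelate(A,B,cv2.createHanningWindow(A.shape[::-1],cv2.CV_32F)))
E
```

```text
t 41.8 tcp [0.4188 0.194  0.0777] F [-15.2   3.7  32.2] w 0.202
((0.44475648675710033, 0.16812008765163355), 1.011703187300835)
((0.12229768950825282, -0.23546330414358962), 0.9580360763602787)
((0.8036843752256893, 0.2531173520012455), 0.9752412389825892)
```

Request:
jog_arm:
  moves:
    - [1,0,0,-0.006,0,0,0]
    - [1,0,0,-0.012,0,0,0]
    - [1,0,0,-0.02,0,0,0]
    - [1,0,-0.001,-0.035,0,0,0]
    - [1,0,-0.004,-0.055,0,0,0]
    - [1,0,-0.009,-0.0755,0,0,0]
    - [1,0,-0.0165,-0.095,0,0,0]
    - [1,0,-0.026,-0.114,0,0,0]
    - [1,0,-0.037,-0.132,0,0,0]
    - [1,0,-0.043,-0.14,0,0,0]

```text
time_s: 42.68
tcp_pos: [0.4396, 0.2389, 0.2156]
ee_rot: [[0.919, -0.394, 0.011], [-0.394, -0.919, 0.016], [0.004, -0.019, -1.0]]
wrist_force: [11.9, 15.1, -14.6]
gripper_width: 0.201
```

Request:
jog_arm:
  moves:
    - [1,0,-0.0065,-0.0115,0,0,0]
    - [1,0,-0.021,-0.027,0,0,0]
    - [1,0,-0.0365,-0.041,0,0,0]
    - [1,0,-0.0535,-0.053,0,0,0]
    - [1,0,-0.072,-0.0635,0,0,0]
    - [1,0,-0.091,-0.072,0,0,0]
    - [1,0,-0.111,-0.078,0,0,0]
    - [1,0,-0.1295,-0.082,0,0,0]
    - [1,0,-0.146,-0.0835,0,0,0]
    - [1,0,-0.163,-0.0835,0,0,0]

```text
time_s: 43.52
tcp_pos: [0.4991, 0.3797, 0.2922]
ee_rot: [[0.918, -0.397, -0.007], [-0.397, -0.918, -0.008], [-0.004, 0.01, -1.0]]
wrist_force: [3.6, -2.2, -10.3]
gripper_width: 0.201
```

Request:
jog_arm:
  moves:
    - [1,0,-0.01,0.0005,0,0,0]
    - [1,0,-0.019,0.001,0,0,0]
    - [1,0,-0.026,0.0015,0,0,0]
    - [1,0,-0.031,0.002,0,0,0]
    - [1,0,-0.032,0.002,0,0,0]
    - [1,0,-0.032,0.002,0,0,0]
    - [1,0,-0.032,0.002,0,0,0]
    - [1,0,-0.032,0.002,0,0,0]
    - [1,0,-0.032,0.002,0,0,0]
    - [1,0,-0.032,0.002,0,0,0]

```text
time_s: 44.35
tcp_pos: [0.5116, 0.4087, 0.2913]
ee_rot: [[0.918, -0.397, -0.006], [-0.397, -0.918, -0.005], [-0.003, 0.007, -1.0]]
wrist_force: [3.6, -3.8, -18.7]
gripper_width: 0.205
```

```bash
python3 - <<'E'
from h import *
s=st();plan([.513,.4105,.296],Rdown(-23.3))
for n in('side','top'):
  c=snap(n,n+'21'); b=cv2.imread(f'pics/{n}21.png'); 
  b=b[150:340,250:430] if n=='side' else b[170:320,180:380]
  cv2.imwrite(f'pics/{n}21z.png',cv2.resize(b,None,fx=3.15,fy=3.15,interpolation=cv2.INTER_CUBIC))
E
```

```text
t 44.35 tcp [0.5116 0.4087 0.2913] F [  3.6  -3.8 -18.7] w 0.205
delta [ 0.0005 -0.0022 -0.0048] [ 0.0068  0.0032 -0.0015] |d| 0.005
```

View pics/side21z.png

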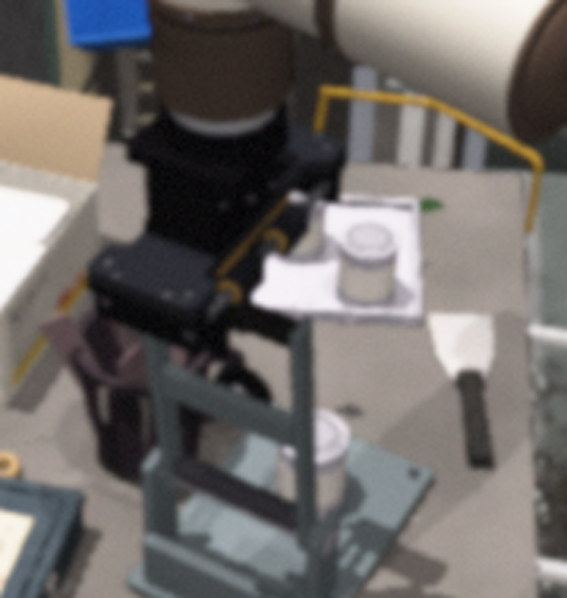

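Request:
jog_arm:
  moves:
    - [0.5,0,0,0,0,0,0]
    - [0,0,0,0,0,0,0]
    - [-0.6,0,0,0,0,0,0]
    - [-1,0,0,0,0,0,0]
    - [-1,0,0,-0.02,0,0,0]
    - [-1,0,0,-0.05,0,0,0]
    - [-1,0,0,-0.077,0,0,0]
    - [-1,0,0,-0.077,0,0,0]
    - [-1,0,0,-0.077,0,0,0]
    - [-1,0,0,-0.077,0,0,0]

```text
time_s: 45.28
tcp_pos: [0.5124, 0.411, 0.3728]
ee_rot: [[0.919, -0.395, 0.001], [-0.395, -0.919, 0.003], [0.0, -0.003, -1.0]]
wrist_force: [0.1, 0.2, -0.4]
gripper_width: 0.852
```

```bash
python3 - <<'E'
from h import *
s=st(); plan([.4566,.2841,.2],Rdown(15))
for n in('side','top'):
  c=snap(n,n+'22'); b=cv2.imread(f'pics/{n}22.png'); 
  b=b[140:300,290:430] if n=='side' else b[190:340,330:480]
  cv2.imwrite(f'pics/{n}22z.png',cv2.resize(b,None,fx=3.7,fy=3.7,interpolation=cv2.INTER_CUBIC))
E
```

```text
t 45.28 tcp [0.5124 0.411  0.3728] F [ 0.1  0.2 -0.4] w 0.852
delta [-0.0011  0.1391  0.1724] [-0.0028 -0.0011 -0.6682] |d| 0.222
```

View pics/top22z.png

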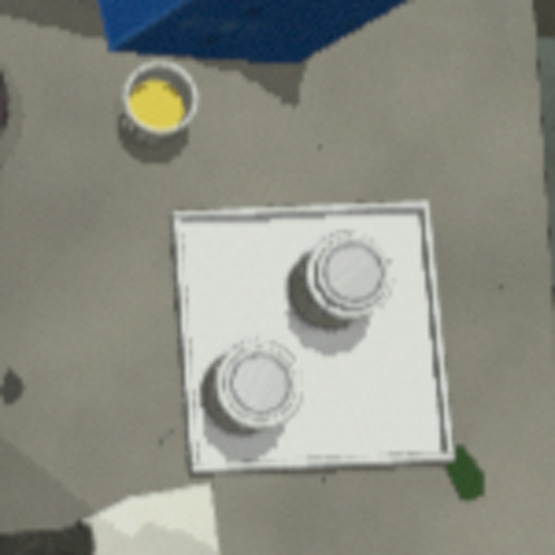

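```bash
python3 - <<'E'
from h import *
t=load('top22')
print('A',onz(t,330+353/3.7,190+270/3.7,.082),'C',onz(t,330+260/3.7,190+383/3.7,.075))
o=[onz(t,330+u/3.7,190+v/3.7,.016) for u,v in [(175,212),(428,202),(452,458),(195,470)]];print(o,sum(o)/4)
E
```

```text
A [ 0.49775235 -0.05010628  0.082     ] C [0.42418651 0.01200104 0.075     ]
[array([0.548746  , 0.05629731, 0.016     ]), array([ 0.55685176, -0.12106547,  0.016     ]), array([ 0.3794743 , -0.12861353,  0.016     ]), array([0.37090061, 0.04667286, 0.016     ])] [ 0.46399316 -0.03667721  0.016     ]
```

Request:
jog_arm:
  moves:
    - [-1,0,0.025,0,0,0,-0.08]
    - [-1,0,0.06,0,0,0,-0.19]
    - [-1,0,0.098,0,0,0,-0.3]
    - [-1,-0.001,0.128,0.01,0,0,-0.41]
    - [-1,-0.001,0.139,0.03,0,0,-0.52]
    - [-1,-0.001,0.139,0.065,0,0,-0.63]
    - [-1,-0.001,0.139,0.1,0,0,-0.668]
    - [-1,-0.001,0.139,0.135,0,0,-0.668]
    - [-1,-0.001,0.139,0.165,0,0,-0.668]
    - [-1,-0.001,0.139,0.173,0,0,-0.668]

```text
time_s: 46.22
tcp_pos: [0.4539, 0.2809, 0.1928]
ee_rot: [[0.966, 0.257, -0.009], [0.257, -0.966, -0.007], [-0.01, 0.005, -1.0]]
wrist_force: [-0.3, -1.1, 0.1]
gripper_width: 0.995
```

Request:
jog_arm:
  moves:
    - [-1,0,0,0.03,0,0,0]
    - [-1,0,0,0.06,0,0,0]
    - [-1,0,0,0.08,0,0,0]
    - [-1,0,0,0.08,0,0,0]
    - [-1,0,0,0.08,0,0,0]
    - [-1,0,0,0.08,0,0,0]
    - [-1,0,0,0.08,0,0,0]
    - [-1,0,0,0.08,0,0,0]
    - [-1,0,0,0.08,0,0,0]
    - [-1,0,0,0.08,0,0,0]

```text
time_s: 47.05
tcp_pos: [0.4572, 0.2838, 0.1195]
ee_rot: [[0.966, 0.258, 0.001], [0.258, -0.966, 0.002], [0.002, -0.001, -1.0]]
wrist_force: [0.3, 0.4, -0.1]
gripper_width: 0.999
```

```bash
python3 - <<'E'
from h import *
s=st(); plan([.4566,.2841,.0495],Rdown(15))
E
```

```text
t 47.05 tcp [0.4572 0.2838 0.1195] F [ 0.3  0.4 -0.1] w 0.999
delta [-0.0006 -0.0003  0.07  ] [-0.0012 -0.0017 -0.0006] |d| 0.07
```

Request:
jog_arm:
  moves:
    - [-1,-0.0005,0,0.025,0,0,0]
    - [-1,-0.0005,0,0.05,0,0,0]
    - [-1,-0.0005,0,0.067,0,0,0]
    - [-1,-0.0005,0,0.07,0,0,0]
    - [0,-0.0005,0,0.07,0,0,0]
    - [1,-0.0005,0,0.07,0,0,0]
    - [1,-0.0005,0,0.07,0,0,0]
    - [1,-0.0005,0,0.07,0,0,0]
    - [1,-0.0005,0,0.07,0,0,0]
    - [1,-0.0005,0,0.07,0,0,0]

```text
time_s: 47.88
tcp_pos: [0.4568, 0.2838, 0.0495]
ee_rot: [[0.966, 0.258, 0.001], [0.258, -0.966, 0.001], [0.002, -0.001, -1.0]]
wrist_force: [-0.3, -0.1, 2.2]
gripper_width: 0.662
```

Request:
jog_arm:
  moves:
    - [1,0,0,0,0,0,0]
    - [1,0,0,0,0,0,0]
    - [1,0,0,-0.008,0,0,0]
    - [1,0,0,-0.026,0,0,0]
    - [1,0,0,-0.05,0,0,0]
    - [1,0,0,-0.075,0,0,0]
    - [1,0,0,-0.09,0,0,0]
    - [1,0,0,-0.09,0,0,0]
    - [1,0,0,-0.09,0,0,0]
    - [1,0,0,-0.09,0,0,0]

```text
time_s: 48.72
tcp_pos: [0.4553, 0.2825, 0.137]
ee_rot: [[0.966, 0.257, -0.003], [0.257, -0.966, -0.002], [-0.003, 0.001, -1.0]]
wrist_force: [-0.2, 0.4, -3.0]
gripper_width: 0.654
```

```bash
python3 - <<'E'
from h import *
s=st(); plan([.4255,-.088,.14],Rdown(15))
E
```

```text
t 48.72 tcp [0.4553 0.2825 0.137 ] F [-0.2  0.4 -3. ] w 0.654
delta [-0.1242  0.3503 -0.0023] [ 0.0008  0.003  -0.0014] |d| 0.372
```

Request:
jog_arm:
  moves:
    - [1,-0.006,0.016,0,0,0,0]
    - [1,-0.018,0.05,0,0,0,0]
    - [1,-0.032,0.088,0,0,0,0]
    - [1,-0.046,0.127,0,0,0,0]
    - [1,-0.06,0.166,0,0,0,0]
    - [1,-0.074,0.205,0,0,0,0]
    - [1,-0.088,0.244,0,0,0,0]
    - [1,-0.102,0.283,0,0,0,0]
    - [1,-0.115,0.318,0,0,0,0]
    - [1,-0.123,0.342,0,0,0,0]

```text
time_s: 49.55
tcp_pos: [0.4229, -0.0819, 0.137]
ee_rot: [[0.967, 0.256, -0.004], [0.256, -0.967, -0.0], [-0.004, -0.001, -1.0]]
wrist_force: [-0.4, 0.9, -1.3]
gripper_width: 0.66
```

Request:
jog_arm:
  moves:
    - [1,-0.003,0.009,0,0,0,0]
    - [1,-0.003,0.009,0.01,0,0,0]
    - [1,-0.003,0.009,0.025,0,0,0]
    - [1,-0.003,0.009,0.045,0,0,0]
    - [1,-0.003,0.009,0.06,0,0,0]
    - [1,-0.003,0.009,0.07,0,0,0]
    - [1,-0.003,0.009,0.07,0,0,0]
    - [1,-0.003,0.009,0.07,0,0,0]
    - [1,-0.003,0.009,0.07,0,0,0]
    - [1,-0.003,0.009,0.07,0,0,0]

```text
time_s: 50.38
tcp_pos: [0.4258, -0.088, 0.0691]
ee_rot: [[0.966, 0.259, 0.002], [0.259, -0.966, 0.0], [0.002, -0.0, -1.0]]
wrist_force: [-0.0, 0.7, -2.5]
gripper_width: 0.658
```

```bash
python3 - <<'E'
from h import *
s=st(); plan([.4255,-.088,.0405],Rdown(15))
c=snap('side','side23'); b=cv2.imread(f'pics/side23.png')[140:300,290:430]
cv2.imwrite(f'pics/side23z.png',cv2.resize(b,None,fx=3.7,fy=3.7,interpolation=cv2.INTER_CUBIC))
E
```

```text
t 50.38 tcp [ 0.4258 -0.088   0.0691] F [-0.   0.7 -2.5] w 0.658
delta [-0.0004 -0.0001  0.0286] [-0.     -0.0016 -0.0002] |d| 0.029
```

View pics/side23z.png

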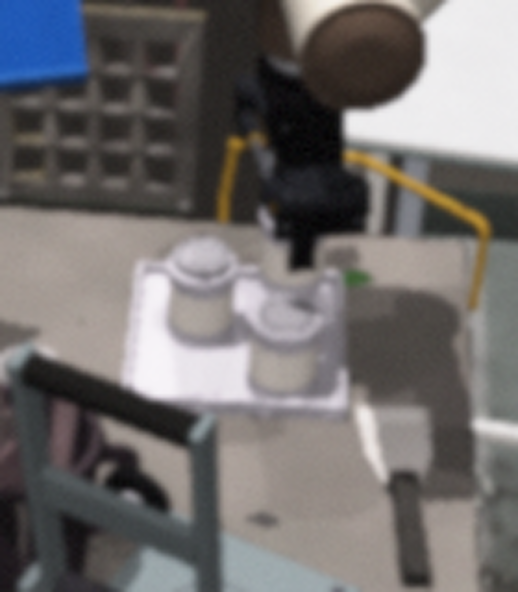

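Request:
jog_arm:
  moves:
    - [1,0,0,0.01,0,0,0]
    - [1,0,0,0.02,0,0,0]
    - [1,0,0,0.026,0,0,0]
    - [1,0,0,0.0285,0,0,0]
    - [1,0,0,0.0285,0,0,0]
    - [1,0,0,0.0285,0,0,0]
    - [1,0,0,0.0285,0,0,0]
    - [1,0,0,0.0285,0,0,0]
    - [0.2,0,0,0.0285,0,0,0]
    - [-0.3,0,0,0.0285,0,0,0]

```text
time_s: 51.27
tcp_pos: [0.4254, -0.0882, 0.0405]
ee_rot: [[0.966, 0.258, 0.0], [0.258, -0.966, 0.0], [0.001, -0.0, -1.0]]
wrist_force: [-1.7, -0.0, 5.9]
gripper_width: 0.66
```

Request:
jog_arm:
  moves:
    - [-0.6,0,0,0,0,0,0]
    - [-0.6,0,0,0,0,0,0]
    - [-0.7,0,0,-0.01,0,0,0]
    - [-0.7,0,0,-0.035,0,0,0]
    - [-0.7,0,0,-0.065,0,0,0]
    - [-0.7,0,0,-0.09,0,0,0]
    - [-1,0,0,-0.1,0,0,0]
    - [-1,0,0,-0.1,0,0,0]
    - [-1,0,0,-0.1,0,0,0]
    - [-1,0,0,-0.1,0,0,0]

```text
time_s: 52.1
tcp_pos: [0.4246, -0.0882, 0.1389]
ee_rot: [[0.966, 0.258, -0.002], [0.258, -0.966, 0.0], [-0.001, -0.001, -1.0]]
wrist_force: [-0.3, -0.0, -0.1]
gripper_width: 0.986
```

```bash
python3 - <<'E'
from h import *
s=st(); 
t=load('top22'); sd=load('side23')
# A lid in side23: (203,257)
print(tri(ray(t,330+353/3.7,190+270/3.7),ray(sd,290+204/3.7,140+255/3.7)))
plan([.4985,-.0508,.14],Rdown(15))
c=snap('side','side24'); b=cv2.imread(f'pics/side24.png')[140:300,290:430]
cv2.imwrite(f'pics/side24z.png',cv2.resize(b,None,fx=3.7,fy=3.7,interpolation=cv2.INTER_CUBIC))
E
```

```text
t 52.1 tcp [ 0.4246 -0.0882  0.1389] F [-0.3 -0.  -0.1] w 0.986
(array([ 0.49875871, -0.05160625,  0.07594582]), [np.float64(2.15080227620267e-05), np.float64(2.1508022762037953e-05)])
delta [ 0.0811 -0.0171 -0.0012] [-0.0008  0.0015 -0.001 ] |d| 0.083
```

View pics/side24z.png

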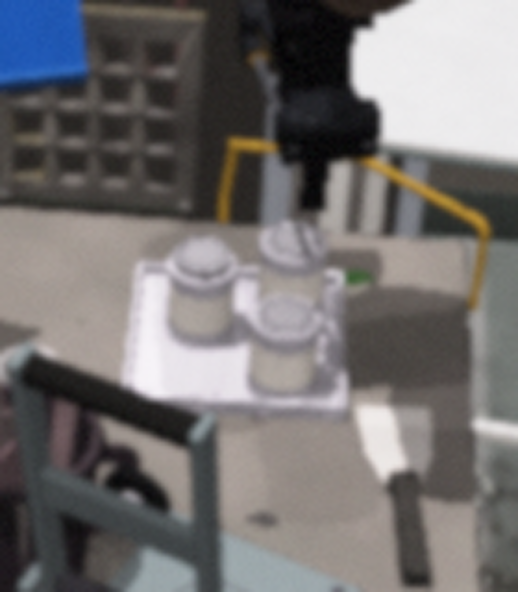

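Request:
jog_arm:
  moves:
    - [-1,0.02,-0.004,0,0,0,0]
    - [-1,0.05,-0.01,0,0,0,0]
    - [-1,0.075,-0.016,0,0,0,0]
    - [-1,0.0805,-0.0168,0,0,0,0]
    - [-1,0.0805,-0.0168,0,0,0,0]
    - [-1,0.0805,-0.0168,0,0,0,0]
    - [-1,0.0805,-0.0168,0,0,0,0]
    - [-1,0.0805,-0.0168,0,0,0,0]
    - [-1,0.0805,-0.0168,0,0,0,0]
    - [-1,0.0805,-0.0168,0,0,0,0]

```text
time_s: 52.98
tcp_pos: [0.4982, -0.0515, 0.1402]
ee_rot: [[0.966, 0.258, 0.0], [0.258, -0.966, 0.0], [0.0, -0.0, -1.0]]
wrist_force: [-0.3, 0.4, -0.3]
gripper_width: 1.0
```

```bash
python3 - <<'E'
from h import *
s=st(); plan([.4985,-.0511,.0405],Rdown(15))
c=snap('side','side25'); b=cv2.imread(f'pics/side25.png')[140:300,290:430]
cv2.imwrite(f'pics/side25z.png',cv2.resize(b,None,fx=3.7,fy=3.7,interpolation=cv2.INTER_CUBIC))
E
```

```text
t 52.98 tcp [ 0.4982 -0.0515  0.1402] F [-0.3  0.4 -0.3] w 1.0
delta [ 0.0003 -0.0003  0.0997] [-0.0003 -0.0005 -0.0011] |d| 0.1
```

View pics/side25z.png

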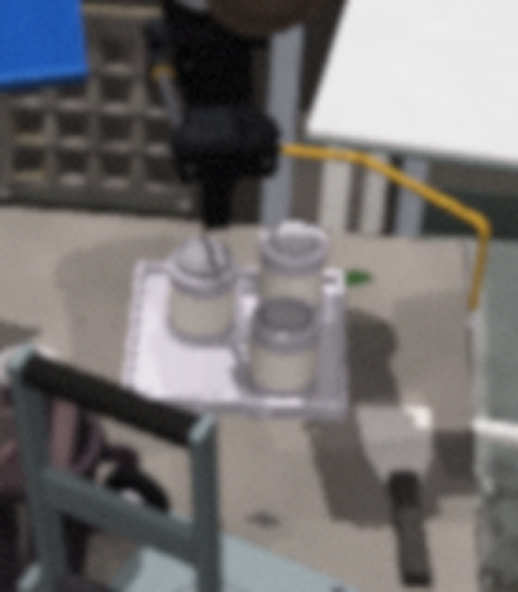

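Request:
jog_arm:
  moves:
    - [-1,0,0,0.025,0,0,0]
    - [-1,0,0,0.055,0,0,0]
    - [-1,0,0,0.08,0,0,0]
    - [-1,0,0,0.096,0,0,0]
    - [-1,0,0,0.1,0,0,0]
    - [0,0,0,0.1,0,0,0]
    - [1,0,0,0.1,0,0,0]
    - [1,0,0,0.1,0,0,0]
    - [1,0,0,0.1,0,0,0]
    - [1,0,0,0.1,0,0,0]

```text
time_s: 53.87
tcp_pos: [0.4995, -0.0509, 0.0411]
ee_rot: [[0.966, 0.258, 0.003], [0.258, -0.966, 0.001], [0.003, -0.0, -1.0]]
wrist_force: [-1.0, 2.9, 2.2]
gripper_width: 0.703
```

Request:
jog_arm:
  moves:
    - [1,0,0,0,0,0,0]
    - [1,0,0,0,0,0,0]
    - [1,0,0,0,0,0,0]
    - [1,0,0,-0.01,0,0,0]
    - [1,0,0,-0.03,0,0,0]
    - [1,0,0,-0.055,0,0,0]
    - [1,0,0,-0.08,0,0,0]
    - [1,0,0,-0.095,0,0,0]
    - [1,0,0,-0.1,0,0,0]
    - [1,0,0,-0.1,0,0,0]

```text
time_s: 54.7
tcp_pos: [0.499, -0.0511, 0.1408]
ee_rot: [[0.966, 0.258, 0.002], [0.258, -0.966, 0.001], [0.002, -0.0, -1.0]]
wrist_force: [0.1, -0.9, -3.1]
gripper_width: 0.657
```

```bash
python3 - <<'E'
from h import *
s=st(); plan([.457,.2842,.14],Rdown(15)); 
E
```

```text
t 54.7 tcp [ 0.499  -0.0511  0.1408] F [ 0.1 -0.9 -3.1] w 0.657
delta [ 0.046  -0.3348  0.001 ] [-0.0004 -0.0023 -0.0009] |d| 0.338
```

Request:
jog_arm:
  moves:
    - [1,0.002,-0.014,0,0,0,0]
    - [1,0.006,-0.045,0,0,0,0]
    - [1,0.011,-0.082,0,0,0,0]
    - [1,0.016,-0.12,0,0,0,0]
    - [1,0.022,-0.158,0,0,0,0]
    - [1,0.027,-0.196,0,0,0,0]
    - [1,0.032,-0.234,0,0,0,0]
    - [1,0.037,-0.272,0,0,0,0]
    - [1,0.042,-0.306,0,0,0,0]
    - [1,0.045,-0.328,0,0,0,0]

```text
time_s: 55.53
tcp_pos: [0.4562, 0.2796, 0.1379]
ee_rot: [[0.966, 0.26, -0.002], [0.26, -0.966, -0.001], [-0.002, 0.001, -1.0]]
wrist_force: [0.8, -1.0, -1.6]
gripper_width: 0.66
```

Request:
jog_arm:
  moves:
    - [1,0.001,-0.007,0.01,0,0,0]
    - [1,0.001,-0.007,0.025,0,0,0]
    - [1,0.001,-0.007,0.04,0,0,0]
    - [1,0.001,-0.007,0.055,0,0,0]
    - [1,0.001,-0.007,0.065,0,0,0]
    - [1,0.001,-0.007,0.07,0,0,0]
    - [1,0.001,-0.007,0.07,0,0,0]
    - [1,0.001,-0.007,0.07,0,0,0]
    - [1,0.001,-0.007,0.07,0,0,0]
    - [1,0.001,-0.007,0.07,0,0,0]

```text
time_s: 56.37
tcp_pos: [0.4572, 0.2847, 0.071]
ee_rot: [[0.966, 0.258, 0.002], [0.258, -0.966, 0.002], [0.002, -0.001, -1.0]]
wrist_force: [-0.2, 0.6, -2.1]
gripper_width: 0.662
```

```bash
python3 - <<'E'
from h import *
s=st(); plan([.457,.2842,.0495],Rdown(15)); 
E
```

```text
t 56.37 tcp [0.4572 0.2847 0.071 ] F [-0.2  0.6 -2.1] w 0.662
delta [-0.0004  0.0005  0.0215] [-0.0013 -0.0019 -0.0008] |d| 0.022
```

Request:
jog_arm:
  moves:
    - [1,0,0,0.008,0,0,0]
    - [1,0,0,0.015,0,0,0]
    - [1,0,0,0.019,0,0,0]
    - [1,0,0,0.0215,0,0,0]
    - [1,0,0,0.0215,0,0,0]
    - [1,0,0,0.0215,0,0,0]
    - [1,0,0,0.0215,0,0,0]
    - [0.2,0,0,0.0215,0,0,0]
    - [-0.3,0,0,0.0215,0,0,0]
    - [-0.6,0,0,0.0215,0,0,0]

```text
time_s: 57.2
tcp_pos: [0.4567, 0.2844, 0.0496]
ee_rot: [[0.966, 0.259, 0.001], [0.259, -0.966, 0.001], [0.001, -0.0, -1.0]]
wrist_force: [-0.2, 0.5, 0.2]
gripper_width: 0.688
```

Request:
jog_arm:
  moves:
    - [-0.6,0,0,0,0,0,0]
    - [-0.6,0,0,-0.01,0,0,0]
    - [-1,0,0,-0.04,0,0,0]
    - [-1,0,0,-0.08,0,0,0.1]
    - [-1,0,0,-0.12,0,0,0.22]
    - [-1,0,0,-0.16,0,0,0.34]
    - [-1,0,0,-0.2,0,0,0.46]
    - [-1,0,0,-0.24,0,0,0.58]
    - [-1,0,0,-0.28,0,0,0.668]
    - [-1,0,0,-0.315,0,0,0.668]

```text
time_s: 58.03
tcp_pos: [0.4567, 0.2839, 0.3676]
ee_rot: [[0.917, -0.399, 0.003], [-0.399, -0.917, 0.002], [0.002, -0.004, -1.0]]
wrist_force: [0.5, 1.2, 0.2]
gripper_width: 0.997
```

```bash
python3 - <<'E'
from h import *
s=st()
plan([.513,.4105,.295],Rdown(-23.3),cur=(np.array([.4572,.2847,.3645]),Rdown(-23.3)))
for n in('side','top'):
  c=snap(n,n+'26'); b=cv2.imread(f'pics/{n}26.png'); 
  b=b[180:370,250:430] if n=='side' else b[170:320,180:380]
  cv2.imwrite(f'pics/{n}26z.png',cv2.resize(b,None,fx=3.15,fy=3.15,interpolation=cv2.INTER_CUBIC))
E
```

```text
t 58.03 tcp [0.4567 0.2839 0.3676] F [0.5 1.2 0.2] w 0.997
delta [ 0.0015 -0.1376  0.0695] [0. 0. 0.] |d| 0.154
```

View pics/side26z.png

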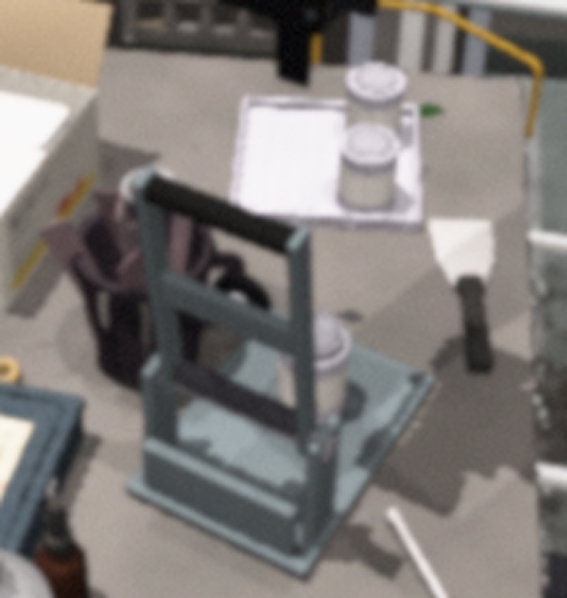

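View pics/top26z.png

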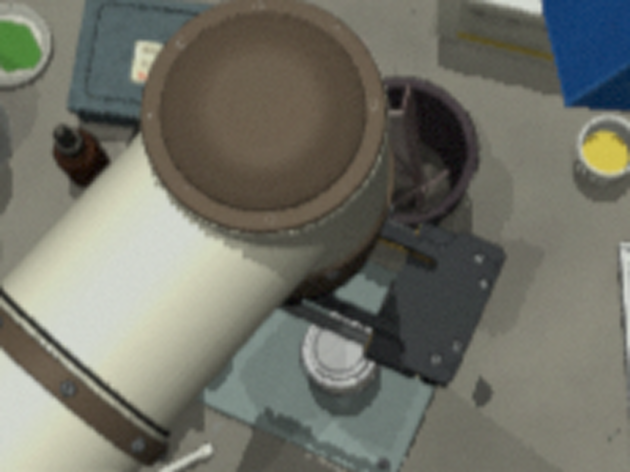

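Request:
jog_arm:
  moves:
    - [-1,0,-0.02,0,0,0,0]
    - [-1,0.001,-0.055,0,0,0,0]
    - [-1,0.001,-0.09,0,0,0,0]
    - [-1,0.0015,-0.12,0,0,0,0]
    - [-1,0.0015,-0.137,0,0,0,0]
    - [-1,0.0015,-0.138,0,0,0,0]
    - [-1,0.0015,-0.138,0.02,0,0,0]
    - [-1,0.0015,-0.138,0.045,0,0,0]
    - [-1,0.0015,-0.138,0.067,0,0,0]
    - [-0.5,0.0015,-0.138,0.07,0,0,0]

```text
time_s: 58.97
tcp_pos: [0.5107, 0.4086, 0.2888]
ee_rot: [[0.918, -0.396, -0.007], [-0.396, -0.918, -0.006], [-0.004, 0.008, -1.0]]
wrist_force: [-0.3, 0.5, -1.2]
gripper_width: 0.975
```

Request:
jog_arm:
  moves:
    - [0,0,0,0,0,0,0]
    - [0.2,0,0,0,0,0,0]
    - [0.2,0,0,0,0,0,0]
    - [0.2,0,0,0,0,0,0]
    - [0.2,0,0,0,0,0,0]
    - [0.2,0,0,0,0,0,0]
    - [0.2,0,0,0,0,0,0]
    - [0.2,0,0,0,0,0,0]
    - [0.2,0,0,0,0,0,0]
    - [0.2,0,0,0,0,0,0]

```text
time_s: 59.8
tcp_pos: [0.5126, 0.4104, 0.2936]
ee_rot: [[0.918, -0.396, 0.0], [-0.396, -0.918, 0.0], [0.0, -0.0, -1.0]]
wrist_force: [0.9, -0.4, 0.5]
gripper_width: 0.407
```

```bash
python3 - <<'E'
from h import *
s=st();plan([.513,.4105,.296],Rdown(-23.3))
E
```

```text
t 59.8 tcp [0.5126 0.4104 0.2936] F [ 0.9 -0.4  0.5] w 0.407
delta [ 0.0003 -0.0002 -0.0024] [-0.0003 -0.0001 -0.0001] |d| 0.002
```

Request:
jog_arm:
  moves:
    - [1,0,0,-0.002,0,0,0]
    - [1,0,0,-0.002,0,0,0]
    - [1,0,0,-0.002,0,0,0]
    - [1,0,0,-0.002,0,0,0]
    - [1,0,0.006,-0.003,0,0,0]
    - [1,0,0.017,-0.0035,0,0,0]
    - [1,0,0.031,-0.004,0,0,0]
    - [1,0,0.048,-0.003,0,0,0]
    - [1,0,0.065,-0.0005,0,0,0]
    - [1,0,0.083,0.004,0,0,0]

```text
time_s: 60.63
tcp_pos: [0.4798, 0.3358, 0.2882]
ee_rot: [[0.918, -0.396, 0.001], [-0.396, -0.918, 0.006], [-0.001, -0.006, -1.0]]
wrist_force: [3.2, 8.1, -7.7]
gripper_width: 0.212
```

Request:
jog_arm:
  moves:
    - [1,0,0.018,0.006,0,0,0]
    - [1,0,0.036,0.0135,0,0,0]
    - [1,0,0.053,0.023,0,0,0]
    - [1,0,0.07,0.034,0,0,0]
    - [1,0,0.085,0.0465,0,0,0]
    - [1,0,0.1,0.061,0,0,0]
    - [1,0,0.1125,0.0765,0,0,0]
    - [1,0,0.1235,0.0925,0,0,0]
    - [1,0,0.133,0.111,0,0,0]
    - [1,0,0.1375,0.1205,0,0,0]

```text
time_s: 61.47
tcp_pos: [0.426, 0.2113, 0.1691]
ee_rot: [[0.918, -0.396, 0.005], [-0.396, -0.918, 0.01], [0.001, -0.011, -1.0]]
wrist_force: [-4.6, 13.1, 2.8]
gripper_width: 0.207
```

Request:
jog_arm:
  moves:
    - [1,0,0.004,0.01,0,0,0]
    - [1,0,0.0073,0.0195,0,0,0]
    - [1,0,0.01,0.0295,0,0,0]
    - [1,0,0.0125,0.04,0,0,0]
    - [1,0,0.0143,0.05,0,0,0]
    - [1,0,0.0155,0.0605,0,0,0]
    - [1,0,0.0164,0.071,0,0,0]
    - [1,0,0.0167,0.0815,0,0,0]
    - [1,0,0.0167,0.088,0,0,0]
    - [1,0,0.0167,0.09,0,0,0]

```text
time_s: 62.3
tcp_pos: [0.4188, 0.1939, 0.0811]
ee_rot: [[0.919, -0.395, 0.002], [-0.395, -0.919, 0.003], [0.0, -0.003, -1.0]]
wrist_force: [-11.2, 2.8, 20.0]
gripper_width: 0.197
```

Request:
jog_arm:
  moves:
    - [1,0,0,0.002,0,0,0]
    - [1,0,0,0.004,0,0,0]
    - [1,0,0,0.006,0,0,0]
    - [1,0,0,0.006,0,0,0]
    - [1,0,0,0.006,0,0,0]
    - [1,0,0,0.006,0,0,0]
    - [1,0,0,0.006,0,0,0]
    - [1,0,0,0.006,0,0,0]
    - [1,0,0,0.006,0,0,0]
    - [1,0,0,0.006,0,0,0]

```text
time_s: 63.13
tcp_pos: [0.4189, 0.1939, 0.0777]
ee_rot: [[0.919, -0.394, 0.003], [-0.394, -0.919, 0.003], [0.001, -0.004, -1.0]]
wrist_force: [-15.2, 3.1, 32.2]
gripper_width: 0.199
```

```bash
python3 - <<'E'
from h import *
st(); snap('side','side27')
a=load('side14')['frame'];b=load('side27')['frame']
for (r0,r1,c0,c1) in [(265,300,320,385),(255,275,375,392),(240,262,330,372)]:
  A=cv2.cvtColor(a[r0:r1,c0:c1],cv2.COLOR_RGB2GRAY).astype(np.float32);B=cv2.cvtColor(b[r0:r1,c0:c1],cv2.COLOR_RGB2GRAY).astype(np.float32)
  print(cv2.phaseCorrelate(A,B,cv2.createHanningWindow(A.shape[::-1],cv2.CV_32F)))
E
```

```text
t 63.13 tcp [0.4189 0.1939 0.0777] F [-15.2   3.1  32.2] w 0.199
((0.4703757176926189, -0.017465938291696403), 1.0073746394963912)
((0.14067524536321585, -0.20122117736140055), 0.9643263194296096)
((0.8866483136560355, 0.15216771318451272), 0.9961363748267845)
```

Same end point as before. Ease back.

Request:
jog_arm:
  moves:
    - [1,0,0,-0.006,0,0,0]
    - [1,0,0,-0.012,0,0,0]
    - [1,0,0,-0.02,0,0,0]
    - [1,0,-0.001,-0.035,0,0,0]
    - [1,0,-0.004,-0.055,0,0,0]
    - [1,0,-0.009,-0.0755,0,0,0]
    - [1,0,-0.0165,-0.095,0,0,0]
    - [1,0,-0.026,-0.114,0,0,0]
    - [1,0,-0.037,-0.132,0,0,0]
    - [1,0,-0.043,-0.14,0,0,0]

```text
time_s: 64.02
tcp_pos: [0.4396, 0.2389, 0.2156]
ee_rot: [[0.919, -0.394, 0.011], [-0.394, -0.919, 0.015], [0.004, -0.018, -1.0]]
wrist_force: [10.2, 12.3, -12.5]
gripper_width: 0.201
```

Request:
jog_arm:
  moves:
    - [1,0,-0.0065,-0.0115,0,0,0]
    - [1,0,-0.021,-0.027,0,0,0]
    - [1,0,-0.0365,-0.041,0,0,0]
    - [1,0,-0.0535,-0.053,0,0,0]
    - [1,0,-0.072,-0.0635,0,0,0]
    - [1,0,-0.091,-0.072,0,0,0]
    - [1,0,-0.111,-0.078,0,0,0]
    - [1,0,-0.1295,-0.082,0,0,0]
    - [1,0,-0.146,-0.0835,0,0,0]
    - [1,0,-0.163,-0.0835,0,0,0]

```text
time_s: 64.85
tcp_pos: [0.4992, 0.3801, 0.2921]
ee_rot: [[0.918, -0.397, -0.007], [-0.397, -0.918, -0.008], [-0.004, 0.01, -1.0]]
wrist_force: [3.0, -2.9, -10.3]
gripper_width: 0.203
```

Request:
jog_arm:
  moves:
    - [1,0,-0.01,0.0005,0,0,0]
    - [1,0,-0.019,0.001,0,0,0]
    - [1,0,-0.026,0.0015,0,0,0]
    - [1,0,-0.031,0.002,0,0,0]
    - [1,0,-0.032,0.002,0,0,0]
    - [1,0,-0.032,0.002,0,0,0]
    - [1,0,-0.032,0.002,0,0,0]
    - [1,0,-0.032,0.002,0,0,0]
    - [1,0,-0.032,0.002,0,0,0]
    - [1,0,-0.032,0.002,0,0,0]

```text
time_s: 65.68
tcp_pos: [0.5118, 0.409, 0.2912]
ee_rot: [[0.918, -0.397, -0.006], [-0.397, -0.918, -0.005], [-0.003, 0.007, -1.0]]
wrist_force: [4.3, -4.5, -18.1]
gripper_width: 0.202
```

```bash
python3 - <<'E'
from h import *
s=st();plan([.513,.4105,.296],Rdown(-23.3))
for n in('side',):
  c=snap(n,n+'28'); b=cv2.imread(f'pics/{n}28.png'); 
  b=b[150:340,250:430]
  cv2.imwrite(f'pics/{n}28z.png',cv2.resize(b,None,fx=3.15,fy=3.15,interpolation=cv2.INTER_CUBIC))
E
```

```text
t 65.68 tcp [0.5118 0.409  0.2912] F [  4.3  -4.5 -18.1] w 0.202
delta [ 0.0005 -0.0018 -0.0048] [ 0.007   0.0031 -0.0016] |d| 0.005
```

View pics/side28z.png

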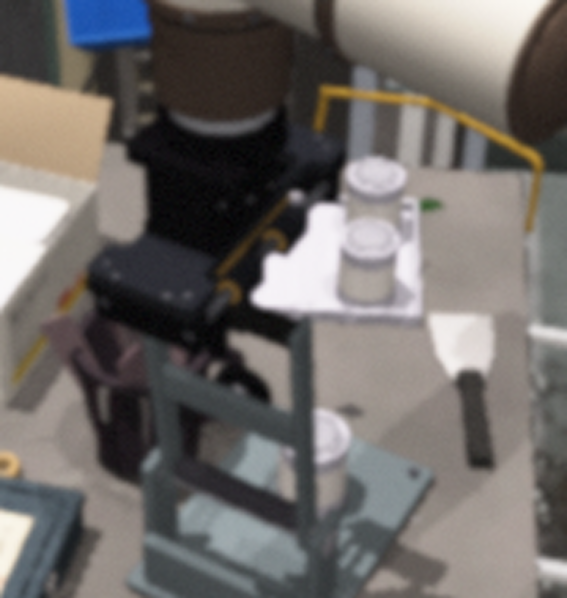

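Request:
jog_arm:
  moves:
    - [0.5,0,0,0,0,0,0]
    - [0,0,0,0,0,0,0]
    - [-0.6,0,0,0,0,0,0]
    - [-1,0,0,0,0,0,0]
    - [-1,0,0,-0.02,0,0,0]
    - [-1,0,0,-0.05,0,0,0]
    - [-1,0,0,-0.077,0,0,0]
    - [-1,0,0,-0.077,0,0,0]
    - [-1,0,0,-0.077,0,0,0]
    - [-1,0,0,-0.077,0,0,0]

```text
time_s: 66.57
tcp_pos: [0.5126, 0.4114, 0.3727]
ee_rot: [[0.919, -0.395, 0.001], [-0.395, -0.919, 0.003], [0.0, -0.003, -1.0]]
wrist_force: [1.0, 1.5, -0.0]
gripper_width: 0.848
```

Request:
jog_arm:
  moves:
    - [-1,0,0.025,0,0,0,-0.08]
    - [-1,0,0.06,0,0,0,-0.19]
    - [-1,0,0.098,0,0,0,-0.3]
    - [-1,-0.001,0.128,0.01,0,0,-0.41]
    - [-1,-0.001,0.139,0.03,0,0,-0.52]
    - [-1,-0.001,0.139,0.065,0,0,-0.63]
    - [-1,-0.001,0.139,0.1,0,0,-0.668]
    - [-1,-0.001,0.139,0.135,0,0,-0.668]
    - [-1,-0.001,0.139,0.165,0,0,-0.668]
    - [-1,-0.001,0.139,0.173,0,0,-0.668]

```text
time_s: 67.4
tcp_pos: [0.4539, 0.2813, 0.1928]
ee_rot: [[0.966, 0.257, -0.009], [0.257, -0.966, -0.007], [-0.01, 0.004, -1.0]]
wrist_force: [-1.2, 0.5, -0.6]
gripper_width: 0.998
```

Request:
jog_arm:
  moves:
    - [-1,0,0,0.03,0,0,0]
    - [-1,0,0,0.06,0,0,0]
    - [-1,0,0,0.08,0,0,0]
    - [-1,0,0,0.08,0,0,0]
    - [-1,0,0,0.08,0,0,0]
    - [-1,0,0,0.08,0,0,0]
    - [-1,0,0,0.08,0,0,0]
    - [-1,0,0,0.08,0,0,0]
    - [-1,0,0,0.08,0,0,0]
    - [-1,0,0,0.08,0,0,0]

```text
time_s: 68.23
tcp_pos: [0.4573, 0.2842, 0.1195]
ee_rot: [[0.966, 0.258, 0.001], [0.258, -0.966, 0.002], [0.002, -0.001, -1.0]]
wrist_force: [1.2, -0.2, 0.0]
gripper_width: 1.001
```

```bash
python3 - <<'E'
from h import *
s=st(); plan([.4567,.2844,.0495],Rdown(15))
for n in('side','top'):
  c=snap(n,n+'29'); b=cv2.imread(f'pics/{n}29.png'); 
  b=b[140:360,270:430] if n=='side' else b[190:340,330:480]
  cv2.imwrite(f'pics/{n}29z.png',cv2.resize(b,None,fx=2.7,fy=2.7,interpolation=cv2.INTER_CUBIC))
E
```

```text
t 68.23 tcp [0.4573 0.2842 0.1195] F [ 1.2 -0.2  0. ] w 1.001
delta [-0.0007 -0.0002  0.07  ] [-0.0012 -0.0017 -0.0006] |d| 0.07
```

View pics/side29z.png

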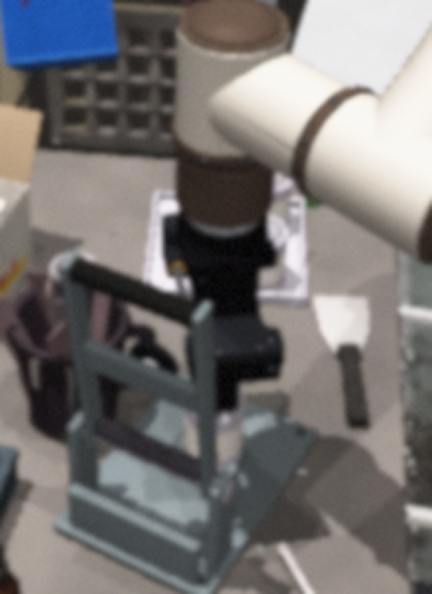

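View pics/top29z.png

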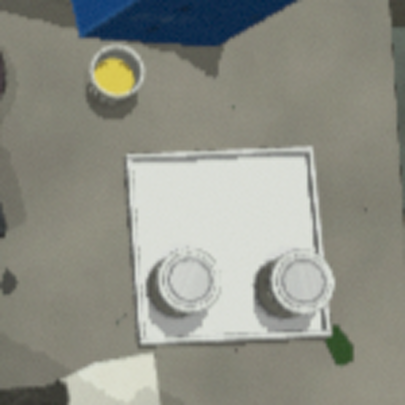

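Request:
jog_arm:
  moves:
    - [-1,-0.0005,0,0.025,0,0,0]
    - [-1,-0.0005,0,0.05,0,0,0]
    - [-1,-0.0005,0,0.067,0,0,0]
    - [-1,-0.0005,0,0.07,0,0,0]
    - [0,-0.0005,0,0.07,0,0,0]
    - [1,-0.0005,0,0.07,0,0,0]
    - [1,-0.0005,0,0.07,0,0,0]
    - [1,-0.0005,0,0.07,0,0,0]
    - [1,-0.0005,0,0.07,0,0,0]
    - [1,-0.0005,0,0.07,0,0,0]

```text
time_s: 69.17
tcp_pos: [0.457, 0.2841, 0.0495]
ee_rot: [[0.966, 0.258, 0.001], [0.258, -0.966, 0.001], [0.002, -0.001, -1.0]]
wrist_force: [-0.3, -0.0, 2.9]
gripper_width: 0.662
```

Request:
jog_arm:
  moves:
    - [1,0,0,0,0,0,0]
    - [1,0,0,0,0,0,0]
    - [1,0,0,-0.008,0,0,0]
    - [1,0,0,-0.026,0,0,0]
    - [1,0,0,-0.05,0,0,0]
    - [1,0,0,-0.075,0,0,0]
    - [1,0,0,-0.09,0,0,0]
    - [1,0,0,-0.09,0,0,0]
    - [1,0,0,-0.09,0,0,0]
    - [1,0,0,-0.09,0,0,0]

```text
time_s: 70.0
tcp_pos: [0.4554, 0.2829, 0.137]
ee_rot: [[0.966, 0.258, -0.003], [0.258, -0.966, -0.002], [-0.003, 0.001, -1.0]]
wrist_force: [-0.7, -0.9, -3.0]
gripper_width: 0.657
```

```bash
python3 - <<'E'
from h import *
s=st(); plan([.506,-.046,.14],Rdown(15),cur=(np.array([.4568,.2842,.1395]),Rdown(15)))
E
```

```text
t 70.0 tcp [0.4554 0.2829 0.137 ] F [-0.7 -0.9 -3. ] w 0.657
delta [-0.0379  0.3317 -0.0005] [0. 0. 0.] |d| 0.334
```

Request:
jog_arm:
  moves:
    - [1,-0.002,0.014,0,0,0,0]
    - [1,-0.005,0.045,0,0,0,0]
    - [1,-0.009,0.082,0,0,0,0]
    - [1,-0.014,0.12,0,0,0,0]
    - [1,-0.018,0.158,0,0,0,0]
    - [1,-0.022,0.196,0,0,0,0]
    - [1,-0.027,0.234,0,0,0,0]
    - [1,-0.031,0.272,0,0,0,0]
    - [1,-0.035,0.306,0,0,0,0]
    - [1,-0.0375,0.328,0,0,0,0]

```text
time_s: 70.83
tcp_pos: [0.5035, -0.0462, 0.1369]
ee_rot: [[0.967, 0.256, -0.004], [0.256, -0.967, -0.001], [-0.004, -0.0, -1.0]]
wrist_force: [0.6, 0.6, -2.9]
gripper_width: 0.662
```

Request:
jog_arm:
  moves:
    - [1,-0.0005,0.0035,0,0,0,0]
    - [1,-0.0005,0.0035,0.01,0,0,0]
    - [1,-0.0005,0.0035,0.025,0,0,0]
    - [1,-0.0005,0.0035,0.045,0,0,0]
    - [1,-0.0005,0.0035,0.06,0,0,0]
    - [1,-0.0005,0.0035,0.07,0,0,0]
    - [1,-0.0005,0.0035,0.07,0,0,0]
    - [1,-0.0005,0.0035,0.07,0,0,0]
    - [1,-0.0005,0.0035,0.07,0,0,0]
    - [1,-0.0005,0.0035,0.07,0,0,0]

```text
time_s: 71.67
tcp_pos: [0.5062, -0.0458, 0.0694]
ee_rot: [[0.966, 0.259, 0.002], [0.259, -0.966, 0.001], [0.002, -0.0, -1.0]]
wrist_force: [-0.3, 0.6, -2.9]
gripper_width: 0.66
```

```bash
python3 - <<'E'
from h import *
s=st(); plan([.506,-.046,.0405],Rdown(15))
E
```

```text
t 71.67 tcp [ 0.5062 -0.0458  0.0694] F [-0.3  0.6 -2.9] w 0.66
delta [-0.0003  0.0001  0.0289] [-0.0001 -0.0024 -0.    ] |d| 0.029
```

Request:
jog_arm:
  moves:
    - [1,0,0,0.01,0,0,0]
    - [1,0,0,0.02,0,0,0]
    - [1,0,0,0.026,0,0,0]
    - [1,0,0,0.0287,0,0,0]
    - [1,0,0,0.0287,0,0,0]
    - [1,0,0,0.0287,0,0,0]
    - [1,0,0,0.0287,0,0,0]
    - [1,0,0,0.0287,0,0,0]
    - [0.2,0,0,0.0287,0,0,0]
    - [-0.3,0,0,0.0287,0,0,0]

```text
time_s: 72.5
tcp_pos: [0.5046, -0.0464, 0.0403]
ee_rot: [[0.966, 0.258, -0.002], [0.258, -0.966, -0.0], [-0.002, -0.0, -1.0]]
wrist_force: [-4.0, 0.5, 6.3]
gripper_width: 0.657
```

Request:
jog_arm:
  moves:
    - [-0.6,0,0,0,0,0,0]
    - [-0.6,0,0,0,0,0,0]
    - [-0.7,0,0,-0.01,0,0,0]
    - [-0.7,0,0,-0.035,0,0,0]
    - [-0.7,0,0,-0.065,0,0,0]
    - [-0.7,0,0,-0.09,0,0,0]
    - [-1,0,0,-0.1,0,0,0]
    - [-1,0,0,-0.1,0,0,0]
    - [-1,0,0,-0.1,0,0,0]
    - [-1,0,0,-0.1,0,0,0]

```text
time_s: 73.33
tcp_pos: [0.5043, -0.0464, 0.1384]
ee_rot: [[0.966, 0.258, -0.003], [0.258, -0.966, 0.0], [-0.003, -0.001, -1.0]]
wrist_force: [0.3, -1.1, 0.5]
gripper_width: 0.984
```

```bash
python3 - <<'E'
from h import *
s=st(); plan([.33,.25,.3],Rdown(15))
E
```

```text
t 73.33 tcp [ 0.5043 -0.0464  0.1384] F [ 0.3 -1.1  0.5] w 0.984
delta [-0.0924 -0.3314 -0.1611] [-0.0009  0.0026 -0.001 ] |d| 0.38
```

Request:
jog_arm:
  moves:
    - [-1,-0.02,-0.02,-0.04,0,0,0]
    - [-1,-0.04,-0.05,-0.08,0,0,0]
    - [-1,-0.06,-0.08,-0.11,0,0,0]
    - [-1,-0.08,-0.11,-0.13,0,0,0]
    - [-1,-0.1,-0.14,-0.15,0,0,0]
    - [-1,-0.11,-0.17,-0.16,0,0,0]
    - [-1,-0.12,-0.2,-0.16,0,0,0]
    - [-1,-0.12,-0.23,-0.16,0,0,0]
    - [-1,-0.12,-0.26,-0.16,0,0,0]
    - [-1,-0.12,-0.29,-0.16,0,0,0]

```text
time_s: 74.17
tcp_pos: [0.3132, 0.2039, 0.2988]
ee_rot: [[0.966, 0.259, -0.001], [0.259, -0.966, -0.001], [-0.001, 0.001, -1.0]]
wrist_force: [0.9, 0.5, -0.5]
gripper_width: 0.997
```

Request:
jog_arm:
  moves:
    - [-1,-0.01,-0.035,0,0,0,0]
    - [-1,-0.02,-0.07,0,0,0,0]
    - [-1,-0.03,-0.105,0,0,0,0]
    - [-1,-0.035,-0.14,0,0,0,0]
    - [-1,-0.035,-0.17,0,0,0,0]
    - [-1,-0.035,-0.2,0,0,0,0]
    - [-1,-0.035,-0.23,0,0,0,0]
    - [-1,-0.035,-0.23,0,0,0,0]
    - [-1,-0.035,-0.23,0,0,0,0]
    - [-1,-0.035,-0.23,0,0,0,0]

```text
time_s: 75.0
tcp_pos: [0.2212, 0.4154, 0.2982]
ee_rot: [[0.966, 0.258, -0.001], [0.258, -0.966, -0.003], [-0.002, 0.003, -1.0]]
wrist_force: [0.8, 0.4, 0.6]
gripper_width: 1.002
```

```bash
python3 - <<'E'
from h import *
s=st()
for n in('side','top'): snap(n,n+'30')
b=cv2.imread('pics/side30.png')[160:380,250:430]; cv2.imwrite('pics/side30z.png',cv2.resize(b,None,fx=2.7,fy=2.7,interpolation=cv2.INTER_CUBIC))
E
```

```text
t 75.0 tcp [0.2212 0.4154 0.2982] F [0.8 0.4 0.6] w 1.002
```

View pics/side30z.png

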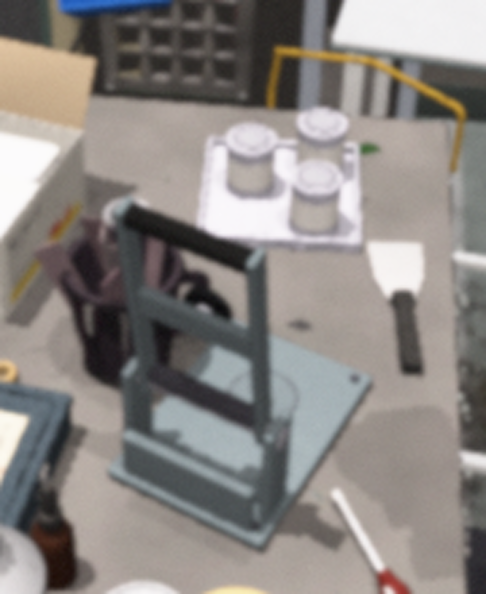

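View pics/top30.png

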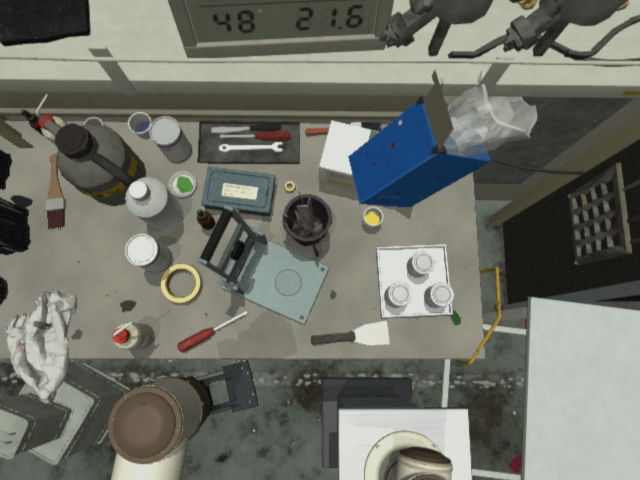

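```bash
python3 - <<'E'
from h import *
t=load('top30');s=load('side30')
b=cv2.cvtColor(t['frame'],cv2.COLOR_RGB2BGR); cv2.imwrite('pics/t30a.png',cv2.resize(b[180:330,275:465],None,fx=4.2,fy=4.2,interpolation=cv2.INTER_CUBIC)[:600,:800])
m=onz(t,307,219,.126); print('mug rim centre',m,'dist',np.hypot(*(m-spot)[:2]))
for l,q in [((422.5,263),(252,142)),((398.5,293.5),(316,178)),((439.5,294),(322,124))]:
  print(tri(ray(t,*l),ray(s,250+q[0]/2.7,160+q[1]/2.7)))
a=load('side0')['frame'];c=s['frame']
A,B=[cv2.cvtColor(x[228:262,290:352],cv2.COLOR_RGB2GRAY).astype(np.float32) for x in(a,c)]
print('lever shift',cv2.phaseCorrelate(A,B,cv2.createHanningWindow(A.shape[::-1],cv2.CV_32F)))
E
```

```text
mug rim centre [0.59436055 0.23726056 0.126     ] dist 0.14515933291329386
(array([ 0.50208661, -0.04748783,  0.06417882]), [np.float64(0.0015218565438882873), np.float64(0.0015218565438882266)])
(array([0.42632162, 0.01502749, 0.06921739]), [np.float64(0.0015517137451904108), np.float64(0.0015517137451902716)])
(array([ 0.42520172, -0.08425438,  0.0702344 ]), [np.float64(0.0013690278204387966), np.float64(0.0013690278204387789)])
lever shift ((-0.3215662889175448, 0.5510179662651105), 0.27259991359379554)
```

View pics/t30a.png

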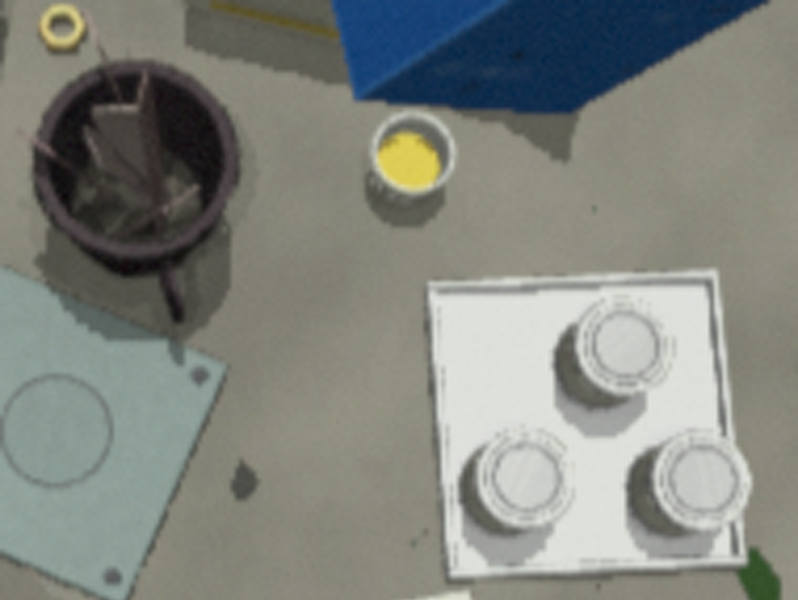

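```bash
python3 -c "
from station import *
print(finish_job())"
```

```text
the job is handed in; nothing more can be done
None
```

The job is handed in at about 75 s of the 210 s. The mug is off the press, all three tins have been pressed, and they are back upright in the tray. `finish_job()` reports no verdict, so I have only my own checks to go on.

- **Mug:** it stands upright on the bare bench beside the press, about 145 mm from the circle. I lifted it by the handle with the hand tilted away from the spatulas.
- **Pressing:** each tin stood on the circle. I pulled the lever down until the force at the wrist rose sharply, to 40, 32 and 32 N. The lever's end position in the side view matched to within about 1 mm at the bar each time.
- **Lever return:** I eased it up by hand at a commanded rate of no more than about 1.2 rad/s. I could not read the lever's speed directly.
- **Nudged tin:** one tin was knocked about 25 mm aside part-way through. I measured its position again and then pressed it as usual.

**Last checks:**
- **Tin positions:** all three tins are upright and well inside the tray limits.
- **Lids:** they look flush in both views. The two-view heights came out at 64, 69 and 70 mm, where 75 mm is expected for a lid fully home in the tray. They are only good to several millimetres, so they don't confirm the 2 mm limit. My confidence that the lids are home rests on the matching lever stop and the flush look.
- **Lever:** the image-shift check was weak (correlation only 0.27). The view and the release position put it at rest, within about 0.01 rad.
- **Surroundings:** the other items looked unmoved, and the robot was clear of everything.

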